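# Load the casting moulds and slide the tray to the curing lamp

## Robot

A 7-joint arm with a two-finger parallel gripper is mounted at the origin on the work surface. World frame = base frame: x ahead of the robot, y to its left, z up, the work surface at z = 0. Lengths are in m, angles in rad, forces in N, time in s.
With the tool pointing down it reaches from about 0.4 to 0.925 m from the base axis. Payload 5.6 kg.
Tool frame: the origin (TCP) lies at the very end of the fingers, on their centre line; the grasp point (between the pads) lies 19 mm behind it; z points along the fingers, y is the direction in which the jaws open and shut (so a half turn about z gives the same grasp; the last joint's range is limited). The gripper opens to 85 mm and grips with 20 to 120 N. Pads are 22 mm wide; open, the fingers measure 114 mm over their backs; the gripper's body (76 mm by 85 mm) begins 54 mm behind the grasp point. The pads swing forward as they close: fully open they stand 13 mm farther back than shut.
Start: joints at [-1.322, 0.468, -0.012, 1.603, 0.006, 1.071, -0.056], TCP at [0.187, 0.623, 0.231] pointing down, gripper open.
Joint ranges: [-2.53, 2.53], [-0.31, 2.02], [-1.57, 1.55], [0.28, 2.44], [-1.29, 4.43], [0.15, 1.84], [-2.92, 2.92]. Speed limits (rad/s): [2.57, 2.57, 3.14, 3.14, 3.14, 3.14, 3.14].

## Interface

Orientations are given as a rotation vector (axis times angle).
In Python, from rig import manip, imaging, models gives the robot as it stands.
- The arm moves only by the tool move_arm, never from a script. Its argument "steps" is one flat list of numbers, 7 for each row, row after row: the opening, from 0 (shut) to 1 (fully open), then the shift along the tool's x, y, z in mm, then the turn, a rotation vector about the tool's x, y, z in degrees. A call has 1 to 12 rows; each row is the pose to reach, as a shift and turn from the pose commanded when the call began, along the tool's axes at that moment; what a row does not reach only later rows make up. A row lasts 1/12 s, in which the tool goes at most 41.7 mm and 7.16 degrees, less where a joint would pass 70% of its speed; a pose out of reach is approached as far as the arm can. A call with a gripper value outside its range is refused whole. The fingers move at their own pace and stop on an object; "newtons" is the grip in N (left out, the last holds). Time passes only in rows, so rows that repeat a pose let the fingers close. It gives the time, the measured TCP pose, the force and the opening at its end, in the units of the state.
- manip.state(): the state, without advancing time (a new reading comes with each control period).
- imaging.grab_frame(name): name is "side" or "top"; returns a dict with "frame" (480x640x3 uint8, red, green, blue), "fx", "fy", "cx", "cy" (pixels), "k1" (the pictures are not rectified: a ray, as slopes to the right and down, at radius r is drawn at 1 + k1 r^2 times it, then the intrinsics apply), "R" (3x3) and "t" (3): a world point X has camera coordinates R X + t. Camera axes: x right, y down, z forward; pixel columns grow to the right and rows downward; lengths in m; the calibration is good to about 2 mm. A picture is of the moment at which its call begins. There is no depth.
- manip.sign_off(): hands the job in, once; it reports no verdict.
Trained networks look in the newest picture that a camera, given by its name, has taken for a name from the list of things; names that differ only in an ending like _2 or _b are one class to them, and where a whole thing is asked for, a point or a joint stands for the part that bears it (a point fixed in the world has none). Each returns a list of dicts, best first, with "conf" (0 to 1); they miss things now and then, are a little off and sometimes report something else, mostly with a low value. They report only what shows in the picture. A call takes as long as a camera call.
- models.regions_of(query, camera): "region" (480x640 bool, what is visible of it).
- models.spot_point(query, camera): "location" ([x, y, z] in m, in the coordinates of the camera as it stood for that picture, good to about 4 mm: a listed point, or the origin of a listed thing).
The state is a dict: "t": time; "joint_positions": joint angles; "qvel": joint speeds; "joint_efforts": joint torques, N m; "ee_pos": TCP position; "orientation": TCP orientation; "force": force on the tool from outside, world axes, zero at the start; "wrist_torque": the same for the moment, N m; "width": finger opening in m.
Only numpy, scipy, OpenCV 4.12 (cv2) and the standard library are available. Lean on these libraries where they do the work, as an engineer would, in place of code of your own. Each camera call takes 0.05 s, during which the arm holds its last target. There are 200 camera calls.

## Task

Load all the casting moulds into the steel tray, one to a bay in any order, each lying flat on the tray's floor with its pocket facing up and its tab pointing squarely to the tray's handle end; some moulds stand on edge and must first be laid the right way. When all are in, slide the loaded tray along the table, without lifting it, squarely onto the marked place in front of the low curing lamp, handle end towards the lamp, and leave the jar, the cup and the pot where they are.

Things in the scene. Friction and masses are not known exactly. Their poses are not given: they have to be found in the camera images.
- mould_a: off-white open mould block, 84 (x) x 62 (y) x 38 (z) mm, 0.1 kg; pocket 60 x 40, 22 deep, in its top, side walls 11 thick; flat underside. Tab 26 wide, 10 high at the foot of the +x end, tip at x = +60. Origin: centre of underside; x to the tab, z out of the pocket side. Starts flat, pocket up, or absent (None).
- mould_b: off-white open mould block, 84 (x) x 62 (y) x 38 (z) mm, 0.1 kg; pocket 60 x 40, 22 deep, in its top, side walls 11 thick; flat underside. Tab 26 wide, 10 high at the foot of the +x end, tip at x = +60. Origin: centre of underside; x to the tab, z out of the pocket side. Starts flat, pocket up, or absent (None).
- mould_c: off-white open mould block, 84 (x) x 62 (y) x 38 (z) mm, 0.1 kg; pocket 60 x 40, 22 deep, in its top, side walls 11 thick; flat underside. Tab 26 wide, 10 high at the foot of the +x end, tip at x = +60. Origin: centre of underside; x to the tab, z out of the pocket side. Starts flat, pocket up, or absent (None).
- mould_d: off-white open mould block, 84 (x) x 62 (y) x 38 (z) mm, 0.1 kg; pocket 60 x 40, 22 deep, in its top, side walls 11 thick; flat underside. Tab 26 wide, 10 high at the foot of the +x end, tip at x = +60. Origin: centre of underside; x to the tab, z out of the pocket side. Starts standing on a long side (y vertical, origin 31 mm up; can be pushed over), or absent (None).
- mould_e: off-white open mould block, 84 (x) x 62 (y) x 38 (z) mm, 0.1 kg; pocket 60 x 40, 22 deep, in its top, side walls 11 thick; flat underside. Tab 26 wide, 10 high at the foot of the +x end, tip at x = +60. Origin: centre of underside; x to the tab, z out of the pocket side. Starts standing on a long side (y vertical, origin 31 mm up; can be pushed over), or absent (None).
- mould_f: off-white open mould block, 84 (x) x 62 (y) x 38 (z) mm, 0.1 kg; pocket 60 x 40, 22 deep, in its top, side walls 11 thick; flat underside. Tab 26 wide, 10 high at the foot of the +x end, tip at x = +60. Origin: centre of underside; x to the tab, z out of the pocket side. Starts standing on a long side (y vertical, origin 31 mm up; can be pushed over), or absent (None).
- tray: loose steel tray, 0.5 kg, 244 (x) x 292 (y) mm; floor 3 thick, outer walls 4 thick, 20 high; dividers 4 thick, 12 high make 2 x 3 bays, each 116 (x) x 92 (y) inside, centred at x = +-60, y = -96, 0, +96. A ledge handle 80 wide sticks out 26 mm from the top of the +x end wall. Origin: centre of the underside; x to the handle end, z up.
- tray_handle (a point): middle of the tray's ledge handle, at x = 135 mm, z = 18 mm in the tray's frame
- spot: marked place, flat on the mat, fixed: a dark 250 (x) x 298 (y) mm rectangle with white corner marks. The tray is to lie centred on it, sides along its sides. Origin: its centre, at table height; x towards the lamp. A low black lamp bar, 50 (x) x 280 (y) x 55 mm high, is fixed to it, centred at x = +265 mm.
- jar: bystander: glass jar with white cap, 56 mm diameter, 75 high, standing; origin at its foot
- cup: bystander: brown cup, 84 mm rim diameter, 50 high, standing; origin at its foot
- pot: bystander: white pot, 70 mm rim diameter, 80 high, standing; origin at its foot

How it is judged:
On the way, in this order (a step that is already met when the one before it is completed fails the run):
1. every mould lies in the tray, pocket up, tab to the handle end (angle between each of mould_a, mould_b, mould_c, mould_d, mould_e, mould_f's own z axis and vertical below 0.12 rad and z of mould_a in the frame of tray between -0.003 and 0.008 m and x of mould_a in the frame of tray between -0.1 and 0.1 m and y of mould_a in the frame of tray between -0.13 and 0.13 m and angle between the x axis of each of mould_a, mould_b, mould_c, mould_d, mould_e, mould_f and the x axis of tray, either way round below 0.25 rad and x of tray_handle in the frame of mould_a above 0.03 m and z of mould_b in the frame of tray between -0.003 and 0.008 m and x of mould_b in the frame of tray between -0.1 and 0.1 m and y of mould_b in the frame of tray between -0.13 and 0.13 m and x of tray_handle in the frame of mould_b above 0.03 m and z of mould_c in the frame of tray between -0.003 and 0.008 m and x of mould_c in the frame of tray between -0.1 and 0.1 m and y of mould_c in the frame of tray between -0.13 and 0.13 m and x of tray_handle in the frame of mould_c above 0.03 m and z of mould_d in the frame of tray between -0.003 and 0.008 m and x of mould_d in the frame of tray between -0.1 and 0.1 m and y of mould_d in the frame of tray between -0.13 and 0.13 m and x of tray_handle in the frame of mould_d above 0.03 m and z of mould_e in the frame of tray between -0.003 and 0.008 m and x of mould_e in the frame of tray between -0.1 and 0.1 m and y of mould_e in the frame of tray between -0.13 and 0.13 m and x of tray_handle in the frame of mould_e above 0.03 m and z of mould_f in the frame of tray between -0.003 and 0.008 m and x of mould_f in the frame of tray between -0.1 and 0.1 m and y of mould_f in the frame of tray between -0.13 and 0.13 m and x of tray_handle in the frame of mould_f above 0.03 m), for 0.3 s.
2. the loaded tray lies on the marked place (horizontal distance between tray and spot below 0.025 m and angle between the x axis of tray and the x axis of spot, either way round below 0.2 rad and x of tray_handle in the frame of spot above 0.05 m), for 0.3 s.
At the end, for the whole second after the job is handed in: Each mould flat on the tray floor in a bay (tilt < 0.12 rad, underside < 8 mm over the tray's), pocket up, tab to the handle end within 0.25 rad; tray centre within 25 mm of the marked place's, sides parallel within 0.2 rad, handle towards the lamp; all at rest (all of step 1 and all of step 2 and linear speed of each of mould_a, mould_b, mould_c, mould_d, mould_e, mould_f, tray below 0.02 m/s); the robot touches nothing.
It fails at once if the tray is lifted more than 30 mm off the table (height (world z) of tray above 0.03 m).
It fails at once if a bystander (jar, cup, pot) is moved more than 30 mm (distance of any of jar, cup, pot from where it was at the start of the episode above 0.03 m).
Of mould_a, mould_b, mould_c, mould_d, mould_e, mould_f only 4 to 6 are there at a start; the rules pass over those that are not, and their reading is None.
At some moment in a run one of mould_a, mould_b, mould_c, tray may be knocked a few centimetres aside while the robot is not near it.
Once in a run the grip may slacken for a moment while it holds something.
It also fails if it takes over 210 s, if anything falls off the work surface, if the arm or the gripper's body presses on something with over 40 N, if the wrist force passes 120 N, or if a joint passes its speed limit or range.

## Working session

There is one attempt and no reset: what is moved stays moved. The work goes in short steps, Python scripts to look and compute and a tool call to move; the robot and the scene stay as the last step left them, time stands still between calls to the robot, and variables do not carry over. Pictures are saved under pics/ and viewed, about 12 in all and at most 16, crops included, and the job is handed in when it is done.

Besides the shell and the picture viewer there is one more tool, called as name(argument=value, ...) on one line, values as JSON. move_arm: Moves the arm, as the interface text tells. Its arguments: {"type":"object","properties":{"steps":{"type":"array"},"newtons":{"type":"number"}},"required":["steps"]}

```bash
mkdir -p pics; ls
cat > h.py <<'E'
import numpy as np, cv2
from scipy.spatial.transform import Rotation as Rot
from rig import manip, imaging, models
def save(name,fn,crop=None,scale=1):
    f=imaging.grab_frame(name); im=f["frame"][:,:,::-1]
    if crop: x0,y0,x1,y1=crop; im=im[y0:y1,x0:x1]
    im=cv2.resize(im,None,fx=scale,fy=scale,interpolation=cv2.INTER_CUBIC)
    cv2.imwrite("pics/"+fn,im); return f
def toworld(f,p): return np.array(f["R"]).T@(np.array(p)-np.array(f["t"]))
def pix2world(f,u,v,z):
    x,y=(u-f["cx"])/f["fx"],(v-f["cy"])/f["fy"]; xd,yd=x,y
    for _ in range(20):
        r2=x*x+y*y; x,y=xd/(1+f["k1"]*r2),yd/(1+f["k1"]*r2)
    R=np.array(f["R"]);t=np.array(f["t"]); d=R.T@np.array([x,y,1]); o=-R.T@t
    return o+d*(z-o[2])/d[2]
def world2pix(f,X):
    c=np.array(f["R"])@np.array(X)+np.array(f["t"]); x,y=c[0]/c[2],c[1]/c[2]; s=1+f["k1"]*(x*x+y*y)
    return np.array([f["fx"]*x*s+f["cx"],f["fy"]*y*s+f["cy"]])
E
python3 - <<'E'
from h import *
s=manip.state(); print(s)
for n in("top","side"):
    f=save(n,n+"0.png")
    print(n,f["fx"],f["k1"],np.round(-np.array(f["R"]).T@f["t"],3))
    for q in("mould_a","tray","tray_handle","spot","jar","cup","pot"):
        for r in models.spot_point(q,n): print(q,round(r["conf"],2),np.round(toworld(f,r["location"]),3), world2pix(f,toworld(f,r["location"])).round())
E
```

```text
pics
{'t': 0.0, 'joint_positions': array([-1.32197634,  0.46837754, -0.01159019,  1.60365283,  0.00602118,
        1.07142724, -0.05628184]), 'qvel': array([ 0.00090369,  0.00037049,  0.00182713, -0.00026265, -0.00020388,
       -0.00120522, -0.00052572]), 'joint_efforts': array([ 4.67879909e-04, -5.32383120e+01,  2.17928836e-02, -2.51302636e+01,
        1.14948268e-02,  7.83648138e-03,  1.71784183e-05]), 'ee_pos': array([0.1869149 , 0.62193864, 0.23032602]), 'orientation': array([-4.56820673e-01, -3.10808373e+00,  2.87036159e-03]), 'force': array([-0.01271931, -0.10235186, -0.69983794]), 'wrist_torque': array([ 0.0098448 , -0.0427028 ,  0.03299689]), 'width': 0.08550750066638081}
top 493.13562493260156 -0.12098608925869443 [0.435 0.047 1.218]
mould_a 0.89 [ 0.456  0.073 -0.006] [298. 270.]
mould_a 0.82 [0.599 0.374 0.033] [174. 212.]
mould_a 0.6 [0.63  0.231 0.027] [233. 199.]
mould_a 0.55 [0.618 0.08  0.   ] [295. 205.]
tray 0.7 [ 0.536 -0.233  0.002] [421. 236.]
tray_handle 0.69 [ 0.681 -0.239  0.017] [422. 178.]
spot 0.59 [0.552 0.109 0.003] [283. 231.]
jar 0.88 [ 0.783 -0.094  0.002] [363. 140.]
cup 0.55 [ 0.324 -0.454 -0.004] [508. 319.]
pot 0.84 [0.361 0.497 0.002] [128. 310.]
pot 0.36 [ 0.45   0.229 -0.001] [235. 273.]
side 565.1602936147516 -0.0013572592449581 [ 0.135 -0.983  0.93 ]
mould_a 0.9 [0.446 0.227 0.   ] [271. 216.]
mould_a 0.67 [0.599 0.374 0.034] [306. 168.]
mould_a 0.61 [0.619 0.08  0.002] [350. 234.]
tray 0.6 [ 0.543 -0.237  0.002] [373. 326.]
tray_handle 0.73 [ 0.678 -0.235  0.013] [428. 307.]
spot 0.8 [ 0.559  0.11  -0.   ] [324. 232.]
jar 0.95 [ 0.78  -0.097 -0.005] [436. 265.]
cup 0.59 [ 0.324 -0.453 -0.003] [311. 442.]
pot 0.66 [ 0.365  0.494 -0.   ] [221. 171.]
```

View pics/top0.png

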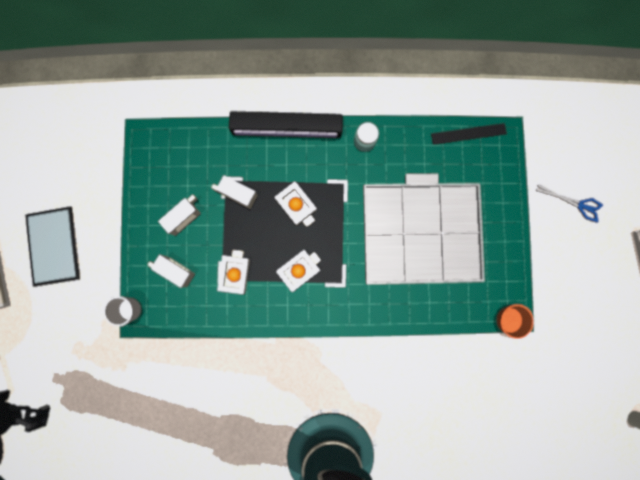

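View pics/side0.png

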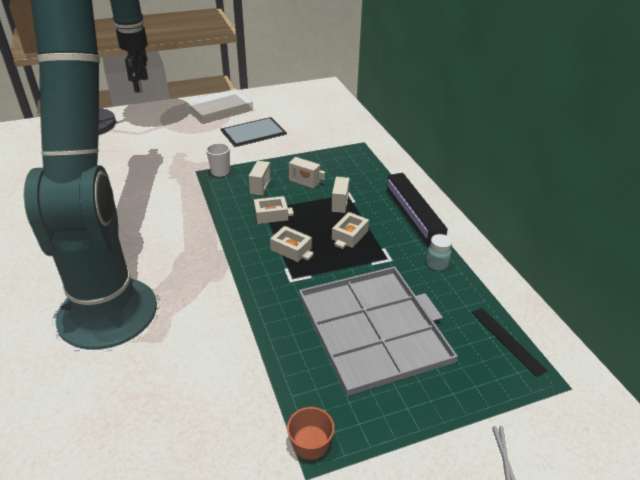

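The top view shows six moulds. Three are flat, at about (295,204), (298,270) and (234,273), and three are standing, at about (180,215), (236,191) and (172,270). The tray is at (422,234) with its handle up (+x), and the spot is at (283,231). Next I'll zoom in on the standing ones.

Run:
```python
from h import *
im=cv2.imread("pics/top0.png")[165:295,140:330]; a=cv2.resize(im,None,fx=4,fy=4,interpolation=cv2.INTER_CUBIC)
im=cv2.imread("pics/side0.png")[145:265,235:375]; b=cv2.resize(im,None,fx=5,fy=5,interpolation=cv2.INTER_CUBIC)
cv2.imwrite("pics/z1.png",a);cv2.imwrite("pics/z2.png",b)
```

```text
(no output)
```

View pics/z1.png

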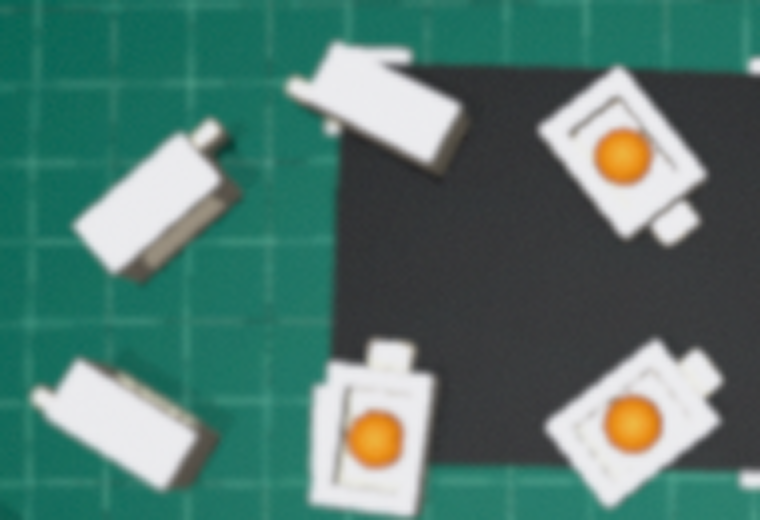

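View pics/z2.png

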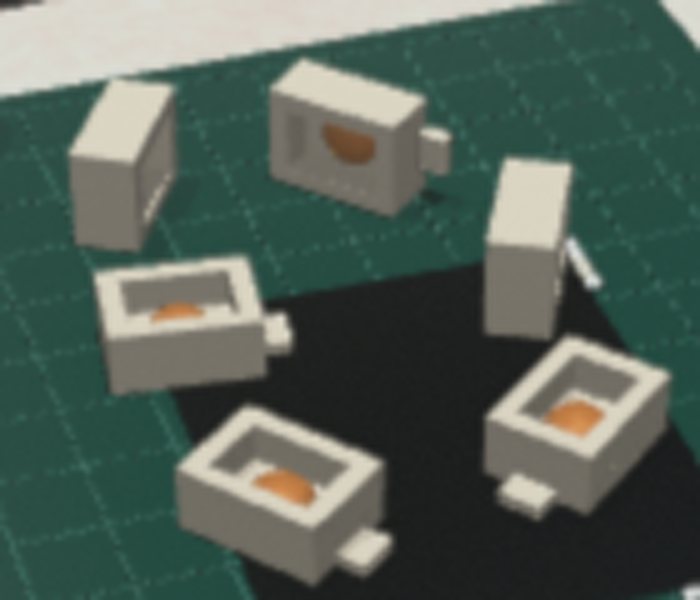

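Each standing mould's tab side and shading shows which way its pocket faces. For A (z1 150,205) it faces the image's lower right, and for B (135,425) and C (385,110) the upper right. Next I'll fit exact poses to the silhouettes in both views.

```bash
cat >> h.py <<'E'
from scipy.optimize import minimize
def box(x0,x1,y0,y1,z0,z1): return np.array([[a,b,c] for a in(x0,x1) for b in(y0,y1) for c in(z0,z1)])/1000
MOULD=[box(-42,42,-31,31,0,38),box(42,60,-13,13,0,10)]
TRAY=[box(-122,122,-146,146,0,20),box(122,148,-40,40,16,20)]
FLAT=np.eye(3)
STAND=np.array([[1,0,0],[0,0,1],[0,-1,0]]).T  # y axis up, z axis along -y' (before yaw)
STAND=np.array([[1.,0,0],[0,0,-1],[0,1,0]])   # cols: x->x, y->+z, z->-y
STAND2=np.array([[1.,0,0],[0,0,1],[0,-1,0]])  # y->-z, z->+y
def white(f):
    im=f["frame"].astype(int); R,G,B=im[...,0],im[...,1],im[...,2]
    return ((R>90)&(R>G-8)).astype(np.uint8)
def trayish(f):
    im=f["frame"].astype(int); return ((im[...,0]>90)).astype(np.uint8)
def render(f,shape,base,p,z0,S=4):
    x,y,yaw=p; M=Rot.from_euler('z',yaw).as_matrix()@base; m=np.zeros((480,640),np.uint8)
    for b in shape:
        pts=np.array([world2pix(f,M@q+[x,y,z0]) for q in b])
        h=cv2.convexHull((pts*16).round().astype(np.int32)); cv2.fillConvexPoly(m,h,1,cv2.LINE_8,4)
    return m
def fit(fs,shape,base,p0,z0,seg=white,pad=8):
    obs=[]
    for f in fs:
        w=cv2.dilate(render(f,shape,base,p0,z0),np.ones((2*pad+1,)*2)); obs.append((seg(f)*w,w))
    def cost(p):
        c=0
        for f,(o,w) in zip(fs,obs):
            m=render(f,shape,base,p,z0); c+=1-(m&o).sum()/max((m|o).sum(),1)
        return c
    best=None
    for dy in(-.15,0,.15):
        s=np.array(p0)+[0,0,dy]
        r=minimize(cost,s,method='Nelder-Mead',options=dict(initial_simplex=[s,s+[.01,0,0],s+[0,.01,0],s+[0,0,.15]],xatol=1e-4,fatol=1e-4))
        if best is None or r.fun<best.fun: best=r
    return np.round(best.x,4),round(best.fun,3)
E
python3 - <<'E'
from h import *
t=imaging.grab_frame("top"); s=imaging.grab_frame("side"); r=np.deg2rad
print("tray",fit([t,s],TRAY,FLAT,(.54,-.235,0),0,trayish))
for n,base,p,z in [("F1",FLAT,(.618,.08,r(-145)),0),("F2",FLAT,(.456,.073,r(-40)),0),("F3",FLAT,(.448,.228,r(-3)),0),
 ("A",STAND,(.599,.374,r(-45)),.031),("A'",STAND2,(.599,.374,r(-45)),.031),
 ("B",STAND,(.46,.385,r(60)),.031),("B'",STAND2,(.46,.385,r(60)),.031),
 ("C",STAND,(.63,.231,r(60)),.031),("C'",STAND2,(.63,.231,r(60)),.031)]:
    print(n,*[fit(fs,MOULD,base,p,z) for fs in([t,s],[t])])
print("spot marks", [pix2world(t,u,v,0).round(3) for u,v in((346,181),(346,284))])
st=manip.state(); print(Rot.from_rotvec(st["orientation"]).as_matrix().round(3))
E
```

```text
tray (array([ 0.5434, -0.2384,  0.0076]), np.float64(0.135))
F1 (array([ 0.6194,  0.0793, -2.4785]), np.float64(0.187)) (array([ 0.62  ,  0.0785, -2.489 ]), np.float64(0.036))
F2 (array([ 0.4544,  0.0755, -0.9282]), np.float64(0.163)) (array([ 0.4563,  0.0728, -0.9364]), np.float64(0.061))
F3 (array([ 0.4486,  0.2312, -0.1407]), np.float64(0.254)) (array([ 0.4488,  0.2319, -0.1342]), np.float64(0.06))
A (array([ 0.6025,  0.3737, -0.8821]), np.float64(0.367)) (array([ 0.6008,  0.373 , -0.8945]), np.float64(0.161))
A' (array([ 0.5801,  0.3484, -0.5835]), np.float64(0.626)) (array([ 0.58  ,  0.3481, -0.5948]), np.float64(0.267))
B (array([0.4399, 0.3868, 1.0608]), np.float64(0.614)) (array([0.4427, 0.3922, 1.0355]), np.float64(0.2))
B' (array([0.4735, 0.3708, 1.075 ]), np.float64(0.66)) (array([0.4762, 0.3723, 1.0748]), np.float64(0.212))
C (array([0.6288, 0.227 , 1.1203]), np.float64(0.417)) (array([0.6309, 0.229 , 1.0974]), np.float64(0.148))
C' (array([0.6601, 0.2202, 1.1643]), np.float64(0.82)) (array([0.6566, 0.217 , 0.9421]), np.float64(0.339))
spot marks [array([ 0.677, -0.049,  0.   ]), array([ 0.42 , -0.044,  0.   ])]
[[-0.958  0.288  0.   ]
 [ 0.288  0.958  0.   ]
 [-0.     0.    -1.   ]]
```

```bash
cat >> h.py <<'E'
def plan(tg,start=None):
    """tg: list of (x,y,z,jaw yaw deg[,tilt deg about tool x]); prints tool shifts mm, turn deg, rows"""
    st=manip.state(); R0=Rot.from_rotvec(st["orientation"]) ; p0=np.array(st["ee_pos"])
    if start is not None: R0=ori(start[3]); p0=np.array(start[:3])
    pp,pr=p0,R0
    print("t",round(st["t"],2),"p",p0.round(4),"w",round(st["width"],4),"F",st["force"].round(1))
    for g in tg:
        R=ori(g[3],*g[4:]); p=np.array(g[:3]); d=R0.inv().apply(p-p0)*1000; rv=np.rad2deg((R0.inv()*R).as_rotvec())
        n=max(np.linalg.norm(p-pp)*1000/41.7,np.rad2deg((pr.inv()*R).magnitude())/7.16)
        print(np.round(g,3),"->",d.round(1),rv.round(1),"rows",round(n,1)); pp,pr=p,R
def ori(a,tilt=0):
    a=np.deg2rad(a); y=np.array([np.cos(a),np.sin(a),0]); z=np.array([0,0,-1.]); x=np.cross(y,z)
    return Rot.from_matrix(np.stack([x,y,z],1))*Rot.from_euler('x',tilt,degrees=True)
T=(.5434,-.2384,.0076)
def bay(mx,my,T=T): # mould origin in tray frame -> world
    c,s=np.cos(T[2]),np.sin(T[2]); return T[0]+c*mx-s*my, T[1]+s*mx+c*my
E
python3 - <<'E'
from h import *
a=(.4488,.2319); y=82.3; bx=bay(-.069,.092)
plan([(*a,.12,y),(*a,.019,y)])
plan([(*a,.12,y),(*bx,.12,90.4),(*bx,.024,90.4)],start=(*a,.019,y))
E
```

```text
t 0.9 p [0.187  0.6226 0.2313] w 0.0853 F [ 0.1 -0.2  0.3]
[ 0.449  0.232  0.12  82.3  ] -> [-363.1 -298.8  111.3] [ 0.  0. -9.] rows 11.6
[4.49e-01 2.32e-01 1.90e-02 8.23e+01] -> [-363.1 -298.8  212.3] [ 0.  0. -9.] rows 2.4
t 0.9 p [0.4488 0.2319 0.019 ] w 0.0853 F [ 0.1 -0.2  0.3]
[ 0.449  0.232  0.12  82.3  ] -> [   0.    0. -101.] [0. 0. 0.] rows 2.4
[ 0.474 -0.147  0.12  90.4  ] -> [ -75.4 -372.1 -101. ] [ 0.   0.  -8.1] rows 9.1
[ 4.74e-01 -1.47e-01  2.40e-02  9.04e+01] -> [ -75.4 -372.1   -5. ] [ 0.   0.  -8.1] rows 2.3
```

move_arm(steps=[1,-363,-299,111,0,0,-9,1,-363,-299,111,0,0,-9,1,-363,-299,111,0,0,-9,1,-363,-299,111,0,0,-9,1,-363,-299,111,0,0,-9,1,-363,-299,111,0,0,-9,1,-363,-299,111,0,0,-9,1,-363,-299,111,0,0,-9,1,-363,-299,111,0,0,-9,1,-363,-299,111,0,0,-9,1,-363,-299,111,0,0,-9,1,-363,-299,111,0,0,-9], newtons=40)

```text
t: 1.9
ee_pos: [0.4507, 0.2273, 0.1198]
orientation: [0.219, 3.133, -0.003]
force: [-0.9, -0.1, -0.4]
width: 0.0858
```

move_arm(steps=[1,0,0,0,0,0,0,1,0,0,30,0,0,0,1,0,0,60,0,0,0,1,0,0,85,0,0,0,1,0,0,101,0,0,0,1,0,0,101,0,0,0])

```text
t: 2.4
ee_pos: [0.4463, 0.2313, 0.0165]
orientation: [-0.21, -3.13, 0.005]
force: [-0.6, -0.6, -0.8]
width: 0.0854
```

move_arm(steps=[0,0,0,0,0,0,0,0,0,0,0,0,0,0,0,0,0,0,0,0,0,0,0,0,0,0,0,0,0,0,0,0,0,0,0,0,0,0,0,0,0,0,0,0,0,-35,0,0,0,0,0,0,-70,0,0,0,0,0,0,-101,0,0,0,0,0,0,-101,0,0,0])

```text
t: 3.23
ee_pos: [0.4521, 0.2336, 0.1262]
orientation: [0.211, 3.125, 0.01]
force: [1.2, -0.0, -1.6]
width: 0.061
```

Run:
```python
from h import *
s=manip.state();print(s["ee_pos"],s["width"])
f=save("side","s1.png",(200,110,360,230),5)
for i in range(4):print(manip.state()["ee_pos"].round(4)); imaging.grab_frame("top")
bx=bay(-.069,.092); plan([(*bx,.12,90.4),(*bx,.024,90.4)],start=(.4488,.2319,.12,82.3))
```

```text
[0.45212248 0.23363533 0.12617128] 0.06102316059836302
[0.4508 0.233  0.1238]
[0.4494 0.2322 0.1219]
[0.4484 0.2317 0.1205]
[0.4479 0.2313 0.1197]
t 3.48 p [0.4488 0.2319 0.12  ] w 0.0611 F [ 1.   0.9 -0.8]
[ 0.474 -0.147  0.12  90.4  ] -> [ -75.4 -372.1    0. ] [ 0.   0.  -8.1] rows 9.1
[ 4.74e-01 -1.47e-01  2.40e-02  9.04e+01] -> [ -75.4 -372.1   96. ] [ 0.   0.  -8.1] rows 2.3
```

View pics/s1.png

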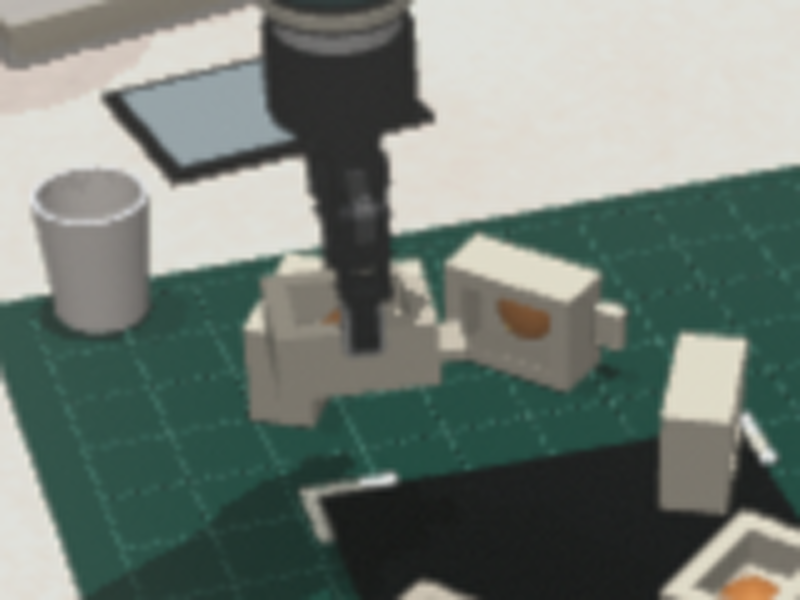

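The mould is held well, with the tips about 20 mm below its top. The arm lags a few mm, so I'll add settling rows.

move_arm(steps=[0,-75,-372,0,0,0,-8,0,-75,-372,0,0,0,-8,0,-75,-372,0,0,0,-8,0,-75,-372,0,0,0,-8,0,-75,-372,0,0,0,-8,0,-75,-372,0,0,0,-8,0,-75,-372,0,0,0,-8,0,-75,-372,0,0,0,-8,0,-75,-372,0,0,0,-8,0,-75,-372,0,0,0,-8,0,-75,-372,30,0,0,-8,0,-75,-372,60,0,0,-8])

```text
t: 4.48
ee_pos: [0.4736, -0.1485, 0.0597]
orientation: [-0.003, 3.139, -0.001]
force: [0.7, 0.4, -1.4]
width: 0.0608
```

move_arm(steps=[0,0,0,0,0,0,0,0,0,0,0,0,0,0,0,0,0,10,0,0,0,0,0,0,20,0,0,0,0,0,0,30,0,0,0,0,0,0,36,0,0,0,0,0,0,36,0,0,0,0,0,0,36,0,0,0,0,0,0,36,0,0,0])

```text
t: 5.23
ee_pos: [0.473, -0.147, 0.0243]
orientation: [-0.008, 3.141, -0.0]
force: [0.4, 0.1, -1.1]
width: 0.0609
```

Run:
```python
from h import *
s=manip.state();print(s["ee_pos"],s["width"],s["force"])
f=save("side","s2.png",(270,240,470,390),4); t=imaging.grab_frame("top")
print(fit([t,f],TRAY,FLAT,(.543,-.238,0.007),0,trayish))
print([ (round(r["conf"],2),toworld(t,r["location"]).round(3)) for r in models.spot_point("mould","top")])
```

```text
[ 0.47303667 -0.14695735  0.02427242] 0.06088071109095016 [ 0.3608089   0.13626932 -1.13723727]
(array([ 5.448e-01, -2.380e-01,  3.000e-04]), np.float64(0.344))
[(0.96, array([0.633, 0.232, 0.028])), (0.73, array([0.604, 0.374, 0.037])), (0.69, array([ 0.472, -0.146,  0.002])), (0.6, array([ 0.618,  0.081, -0.001])), (0.58, array([ 0.455,  0.074, -0.005])), (0.57, array([0.438, 0.382, 0.031]))]
```

View pics/s2.png

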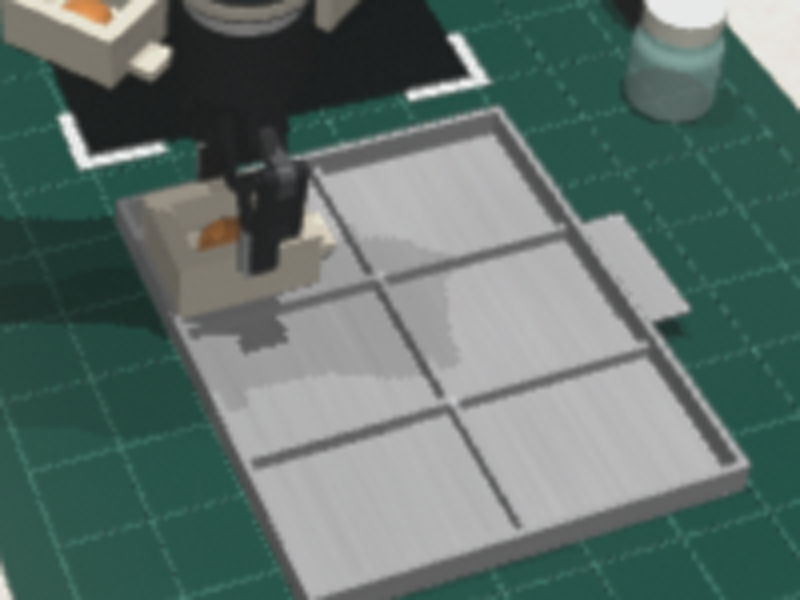

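It is in the bay. I'll release it, rise and plan F2.

move_arm(steps=[0.87,0,0,0,0,0,0,0.87,0,0,0,0,0,0,0.87,0,0,0,0,0,0,0.87,0,0,-30,0,0,0,0.87,0,0,-60,0,0,0,1,0,0,-96,0,0,0,1,0,0,-96,0,0,0,1,0,0,-96,0,0,0])

```text
t: 6.05
ee_pos: [0.4746, -0.1473, 0.1224]
orientation: [-0.008, 3.136, -0.001]
force: [0.4, -1.2, -1.8]
width: 0.0852
```

Run:
```python
from h import *
t=imaging.grab_frame("top"); s=imaging.grab_frame("side"); r=np.deg2rad
print("tray",fit([t,s],TRAY,FLAT,(.543,-.238,0),0,trayish), fit([t],TRAY,FLAT,(.543,-.238,0),0,trayish))
print(fit([t],MOULD,FLAT,(.456,.073,-.93),0),fit([t],MOULD,FLAT,(.62,.0785,-2.489),0))
print([ (round(r["conf"],2),toworld(t,r["location"]).round(3)) for r in models.spot_point("mould","top")])
a=(.4563,.0728); y=36.4; bx=bay(.051,.092)
plan([(*a,.12,y),(*a,.019,y)])
plan([(*bx,.12,90.4),(*bx,.024,90.4)],start=(*a,.12,y))
```

```text
tray (array([ 5.445e-01, -2.379e-01,  2.000e-04]), np.float64(0.39)) (array([ 0.5448, -0.2392,  0.0045]), np.float64(0.318))
(array([ 0.4568,  0.0737, -0.9452]), np.float64(0.061)) (array([ 0.62  ,  0.0787, -2.4858]), np.float64(0.037))
[(0.98, array([ 0.619,  0.081, -0.   ])), (0.91, array([ 0.454,  0.077, -0.002])), (0.81, array([0.435, 0.388, 0.028])), (0.8, array([0.599, 0.377, 0.036])), (0.68, array([0.631, 0.231, 0.03 ])), (0.61, array([ 0.471, -0.145,  0.005]))]
t 6.2 p [ 0.4722 -0.1467  0.1194] w 0.0856 F [ 0.4 -0.3 -0.4]
[ 0.456  0.073  0.12  36.4  ] -> [ 14.8 219.6  -0.4] [-0.  -0.1 53.9] rows 7.5
[4.56e-01 7.30e-02 1.90e-02 3.64e+01] -> [ 14.7 219.5 100.6] [-0.  -0.1 53.9] rows 2.4
t 6.2 p [0.4563 0.0728 0.12  ] w 0.0856 F [ 0.4 -0.3 -0.4]
[ 0.594 -0.146  0.12  90.4  ] -> [-257.7  -19.3    0. ] [  0.   0. -54.] rows 7.5
[ 5.94e-01 -1.46e-01  2.40e-02  9.04e+01] -> [-257.7  -19.3   96. ] [  0.   0. -54.] rows 2.3
```

move_arm(steps=[1,16,220,0,0,0,54,1,16,220,0,0,0,54,1,16,220,0,0,0,54,1,16,220,0,0,0,54,1,16,220,0,0,0,54,1,16,220,0,0,0,54,1,16,220,0,0,0,54,1,16,220,0,0,0,54,1,16,220,0,0,0,54,1,16,220,30,0,0,54,1,16,220,60,0,0,54,1,16,220,85,0,0,54])

```text
t: 7.2
ee_pos: [0.4552, 0.0724, 0.0333]
orientation: [-1.416, -2.804, 0.002]
force: [-0.2, 0.8, 0.1]
width: 0.0855
```

move_arm(steps=[1,0,0,16,0,0,0,1,0,0,16,0,0,0,1,0,0,16,0,0,0,0,0,0,16,0,0,0,0,0,0,16,0,0,0,0,0,0,16,0,0,0,0,0,0,16,0,0,0,0,0,0,16,0,0,0,0,0,0,-20,0,0,0,0,0,0,-55,0,0,0,0,0,0,-85,0,0,0,0,0,0,-85,0,0,0])

```text
t: 8.2
ee_pos: [0.4596, 0.0738, 0.1256]
orientation: [1.416, 2.796, 0.012]
force: [1.1, 0.1, -0.2]
width: 0.0608
```

move_arm(steps=[0,-258,-19,0,0,0,-54,0,-258,-19,0,0,0,-54,0,-258,-19,0,0,0,-54,0,-258,-19,0,0,0,-54,0,-258,-19,0,0,0,-54,0,-258,-19,0,0,0,-54,0,-258,-19,0,0,0,-54,0,-258,-19,0,0,0,-54,0,-258,-19,0,0,0,-54,0,-258,-19,30,0,0,-54,0,-258,-19,60,0,0,-54,0,-258,-19,60,0,0,-54])

```text
t: 9.2
ee_pos: [0.5887, -0.1439, 0.055]
orientation: [0.006, -3.132, -0.004]
force: [-1.4, 0.0, -2.0]
width: 0.0611
```

Run:
```python
from h import *
plan([(*bay(.051,.092),.024,90.4)])
t=imaging.grab_frame("top")
print([ (round(r["conf"],2),toworld(t,r["location"]).round(3)) for r in models.spot_point("mould","top")])
print([ (round(r["conf"],2),toworld(t,r["location"]).round(3)) for r in models.spot_point("tray","top")])
```

```text
t 9.2 p [ 0.5887 -0.1439  0.055 ] w 0.0611 F [-1.4  0.  -2. ]
[ 5.94e-01 -1.46e-01  2.40e-02  9.04e+01] -> [-5.3 -2.2 30.9] [ 0.2 -0.6 -0.2] rows 0.8
[(0.93, array([0.63 , 0.233, 0.027])), (0.85, array([0.6  , 0.377, 0.034])), (0.84, array([ 0.472, -0.149,  0.002])), (0.71, array([ 0.619,  0.084, -0.002])), (0.59, array([0.435, 0.387, 0.033])), (0.58, array([ 0.585, -0.142,  0.031]))]
[]
```

move_arm(steps=[0,0,0,0,0,0,0,0,0,0,0,0,0,0,0,0,0,10,0,0,0,0,0,0,20,0,0,0,0,0,0,30,0,0,0,0,0,0,36,0,0,0,0,0,0,36,0,0,0,0,0,0,36,0,0,0,0.87,0,0,36,0,0,0,0.87,0,0,36,0,0,0,0.87,0,0,36,0,0,0])

```text
t: 10.27
ee_pos: [0.5932, -0.1463, 0.0241]
orientation: [0.008, -3.141, -0.0]
force: [-0.0, 0.3, 1.2]
width: 0.0742
```

move_arm(steps=[0.87,0,0,-30,0,0,0,0.87,0,0,-60,0,0,0,1,0,0,-96,0,0,0,1,0,0,-96,0,0,0,1,0,0,-96,0,0,0,1,0,0,-96,0,0,0])

```text
t: 10.77
ee_pos: [0.593, -0.1461, 0.1202]
orientation: [0.008, -3.142, -0.0]
force: [-0.8, 0.6, -0.6]
width: 0.0856
```

Run:
```python
from h import *
t=save("top","t3.png",(330,160,500,290),4); s=imaging.grab_frame("side")
print(fit([t],MOULD,FLAT,(.62,.0785,-2.489),0))
print("tray",fit([t,s],TRAY,FLAT,(.543,-.238,0),0,trayish))
print([ (round(r["conf"],2),toworld(t,r["location"]).round(3)) for r in models.spot_point("mould","top")])
a=(.62,.0787); y=90-142.5; bx=bay(-.069,0)
plan([(*a,.12,y)],start=(.594,-.146,.12,90.4)); plan([])
plan([(*bx,.12,90.4)],start=(*a,.12,y))
```

```text
(array([ 0.6202,  0.0787, -2.4851]), np.float64(0.037))
tray (array([ 0.5448, -0.239 ,  0.008 ]), np.float64(0.64))
[(0.98, array([0.631, 0.23 , 0.027])), (0.97, array([ 0.594, -0.144, -0.002])), (0.89, array([ 0.619,  0.08 , -0.001])), (0.76, array([ 0.473, -0.147,  0.002])), (0.74, array([0.44 , 0.386, 0.028])), (0.67, array([0.601, 0.373, 0.036]))]
t 10.92 p [ 0.594 -0.146  0.12 ] w 0.0855 F [0.1 0.3 0.5]
[  0.62    0.079   0.12  -52.5  ] -> [-27.6 224.5   0. ] [  0.    0.  142.9] rows 20.0
t 10.92 p [ 0.5922 -0.146   0.1188] w 0.0855 F [0.1 0.3 0.5]
t 10.92 p [0.62   0.0787 0.12  ] w 0.0855 F [0.1 0.3 0.5]
[ 0.474 -0.239  0.12  90.4  ] -> [-308.9  163.4    0. ] [   0.     0.  -142.9] rows 20.0
```

View pics/t3.png

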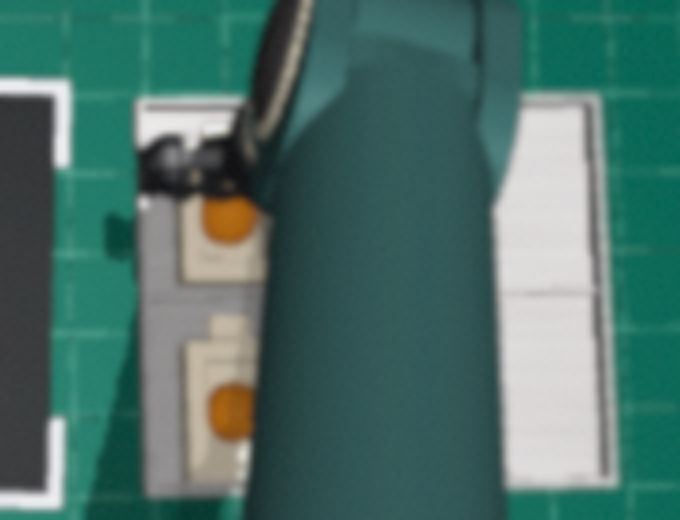

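Both moulds are in their bays. Next is F1.

move_arm(steps=[1,-28,225,0,0,0,72,1,-28,225,0,0,0,72,1,-28,225,0,0,0,72,1,-28,225,0,0,0,72,1,-28,225,0,0,0,72,1,-28,225,0,0,0,72,1,-28,225,0,0,0,72,1,-28,225,0,0,0,72,1,-28,225,0,0,0,72,1,-28,225,0,0,0,72,1,-28,225,0,0,0,72,1,-28,225,0,0,0,72])

```text
t: 11.92
ee_pos: [0.6196, 0.0789, 0.1192]
orientation: [-1.836, -2.549, 0.003]
force: [-0.8, 0.9, -0.8]
width: 0.0853
```

move_arm(steps=[1,0,0,0,0,0,71,1,0,0,0,0,0,71,1,0,0,0,0,0,71,1,0,0,0,0,0,71,1,0,0,0,0,0,71,1,0,0,0,0,0,71,1,0,0,0,0,0,71,1,0,0,0,0,0,71,1,0,0,0,0,0,71,1,0,0,0,0,0,71,1,0,0,30,0,0,71,1,0,0,50,0,0,71])

```text
t: 12.92
ee_pos: [0.6201, 0.0791, 0.0691]
orientation: [-2.975, -1.009, -0.0]
force: [-0.6, -0.2, 0.3]
width: 0.0855
```

Run:
```python
from h import *
imaging.grab_frame("top");imaging.grab_frame("side")
plan([(.6202,.0787,.019,-52.5)])
```

```text
t 13.02 p [0.6173 0.0788 0.0667] w 0.0853 F [-0.5 -0.9  0.4]
[ 6.20e-01  7.90e-02  1.90e-02 -5.25e+01] -> [ 2.6  2.  47.7] [-0.2  0.4 -0.1] rows 1.1
```

move_arm(steps=[1,0,0,25,0,0,0,1,0,0,51,0,0,0,1,0,0,51,0,0,0,1,0,0,51,0,0,0,0,0,0,51,0,0,0,0,0,0,51,0,0,0,0,0,0,51,0,0,0,0,0,0,51,0,0,0,0,0,0,51,0,0,0,0,0,0,15,0,0,0,0,0,0,-20,0,0,0,0,0,0,-50,0,0,0])

```text
t: 14.02
ee_pos: [0.6204, 0.0786, 0.1226]
orientation: [2.977, 1.004, 0.001]
force: [0.6, 0.6, 0.2]
width: 0.0608
```

move_arm(steps=[0,-309,163,0,0,0,-72,0,-309,163,0,0,0,-72,0,-309,163,0,0,0,-72,0,-309,163,0,0,0,-72,0,-309,163,0,0,0,-72,0,-309,163,0,0,0,-72,0,-309,163,0,0,0,-72,0,-309,163,0,0,0,-72,0,-309,163,0,0,0,-72,0,-309,163,0,0,0,-72,0,-309,163,0,0,0,-72,0,-309,163,0,0,0,-72])

```text
t: 15.02
ee_pos: [0.4732, -0.2381, 0.1209]
orientation: [1.822, 2.558, 0.002]
force: [-0.1, 0.5, -0.9]
width: 0.0605
```

move_arm(steps=[0,0,0,0,0,0,-71,0,0,0,0,0,0,-71,0,0,0,0,0,0,-71,0,0,0,0,0,0,-71,0,0,0,0,0,0,-71,0,0,0,0,0,0,-71,0,0,0,0,0,0,-71,0,0,0,0,0,0,-71,0,0,0,0,0,0,-71,0,0,0,0,0,0,-71,0,0,0,30,0,0,-71,0,0,0,60,0,0,-71])

```text
t: 16.02
ee_pos: [0.4756, -0.2375, 0.0614]
orientation: [-0.007, 3.136, -0.003]
force: [0.7, 0.0, -1.7]
width: 0.0606
```

Run:
```python
from h import *
imaging.grab_frame("top");s=imaging.grab_frame("side")
print([ (round(r["conf"],2),toworld(s,r["location"]).round(3)) for r in models.spot_point("mould","side")])
plan([(*bay(-.069,0),.024,90.4)])
```

```text
[(0.8, array([ 0.468, -0.149,  0.007])), (0.79, array([0.444, 0.38 , 0.029])), (0.68, array([ 0.593, -0.144,  0.005])), (0.59, array([ 0.477, -0.231,  0.034])), (0.55, array([0.6  , 0.373, 0.036]))]
t 16.17 p [ 0.4718 -0.2363  0.0588] w 0.0608 F [-0.2  0.1 -0. ]
[ 4.74e-01 -2.39e-01  2.40e-02  9.04e+01] -> [-2.7 -2.7 34.8] [ 0.1 -0.3 -0.1] rows 0.8
```

move_arm(steps=[0,-2,-2,0,0,0,0,0,-2,-2,10,0,0,0,0,-2,-2,20,0,0,0,0,-2,-2,30,0,0,0,0,-2,-2,36,0,0,0,0,-2,-2,36,0,0,0,0.87,-2,-2,36,0,0,0,0.87,-2,-2,36,0,0,0,0.87,-2,-2,36,0,0,0,0.87,-2,-2,5,0,0,0,0.87,-2,-2,-25,0,0,0,0.87,-2,-2,-60,0,0,0])

```text
t: 17.17
ee_pos: [0.4739, -0.2396, 0.1201]
orientation: [0.007, -3.139, -0.002]
force: [0.6, 0.3, 0.2]
width: 0.0743
```

Run:
```python
from h import *
t=imaging.grab_frame("top");s=imaging.grab_frame("side")
for n,p in(("A",(.601,.373,-.89)),("B",(.441,.389,1.045)),("C",(.631,.229,1.1))): print(n,fit([t],MOULD,STAND,p,.031),fit([t,s],MOULD,STAND,p,.031))
c=(.476,-.241,.12,90.4)
plan([(.699,.194,.12,153)],start=c)
plan([(.602,.243,.045,153)],start=(.699,.194,.045,153))
plan([])
```

```text
A (array([ 0.6015,  0.3745, -0.8368]), np.float64(0.15)) (array([ 0.601 ,  0.3729, -0.8972]), np.float64(0.433))
B (array([0.4424, 0.3921, 1.0546]), np.float64(0.197)) (array([0.4397, 0.3869, 1.0633]), np.float64(0.55))
C (array([0.6309, 0.2289, 1.0988]), np.float64(0.139)) (array([0.6303, 0.2275, 1.0829]), np.float64(1.045))
t 17.27 p [ 0.476 -0.241  0.12 ] w 0.0743 F [-0.9 -0.2  0.2]
[6.99e-01 1.94e-01 1.20e-01 1.53e+02] -> [-226.   433.4    0. ] [  0.    0.  -62.6] rows 11.7
t 17.27 p [0.699 0.194 0.045] w 0.0743 F [-0.9 -0.2  0.2]
[6.02e-01 2.43e-01 4.50e-02 1.53e+02] -> [  0.4 108.7   0. ] [0. 0. 0.] rows 2.6
t 17.27 p [ 0.4784 -0.2417  0.1253] w 0.0743 F [-0.9 -0.2  0.2]
```

move_arm(steps=[0,-226,433,0,0,0,-63,0,-226,433,0,0,0,-63,0,-226,433,0,0,0,-63,0,-226,433,0,0,0,-63,0,-226,433,0,0,0,-63,0,-226,433,0,0,0,-63,0,-226,433,0,0,0,-63,0,-226,433,0,0,0,-63,0,-226,433,0,0,0,-63,0,-226,433,0,0,0,-63,0,-226,433,0,0,0,-63,0,-226,433,0,0,0,-63])

```text
t: 18.27
ee_pos: [0.6993, 0.1986, 0.1195]
orientation: [-1.651, 2.672, 0.003]
force: [1.1, 0.3, 0.7]
width: 0.0
```

move_arm(steps=[0,0,0,0,0,0,0,0,0,0,30,0,0,0,0,0,0,60,0,0,0,0,0,0,75,0,0,0,0,0,0,75,0,0,0,0,0,10,75,0,0,0,0,0,20,75,0,0,0,0,0,28,75,0,0,0,0,0,34,75,0,0,0,0,0,40,75,0,0,0,0,0,46,75,0,0,0,0,0,52,75,0,0,0])

```text
t: 19.27
ee_pos: [0.6522, 0.2178, 0.046]
orientation: [-1.648, 2.674, -0.0]
force: [-0.5, 0.1, -0.1]
width: 0.0001
```

move_arm(steps=[0,0,6,0,0,0,0,0,0,12,0,0,0,0,0,0,18,0,0,0,0,0,0,24,0,0,0,0,0,0,30,0,0,0,0,0,0,36,0,0,0,0,0,0,40,0,0,0,0,0,0,40,0,0,0,0,0,0,40,-30,0,0,0,1,0,40,-75,0,0,0,1,0,40,-75,0,0,0,1,0,40,-75,0,0,0])

```text
t: 20.27
ee_pos: [0.6193, 0.2362, 0.1241]
orientation: [-1.644, 2.669, -0.002]
force: [0.8, 0.2, 0.2]
width: 0.0356
```

Run:
```python
from h import *
t=save("top","t4.png",(160,160,350,300),4);s=save("side","s4.png",(230,140,390,260),5)
print([ (round(r["conf"],2),toworld(t,r["location"]).round(3)) for r in models.spot_point("mould","top")])
print("fallen",fit([t],MOULD,FLAT,(.6,.245,1.1),0,pad=12),fit([s],MOULD,FLAT,(.6,.245,1.1),0,pad=12))
plan([])
```

```text
[(0.94, array([ 0.48 , -0.237,  0.002])), (0.9, array([ 0.595, -0.145, -0.   ])), (0.76, array([0.437, 0.384, 0.03 ])), (0.65, array([0.601, 0.373, 0.034])), (0.64, array([ 0.468, -0.146,  0.003])), (0.45, array([ 0.603,  0.247, -0.001]))]
fallen (array([0.6085, 0.2328, 0.8774]), np.float64(0.89)) (array([0.5997, 0.2481, 1.1368]), np.float64(0.39))
t 20.42 p [0.6162 0.2349 0.1194] w 0.0582 F [0.2 0.  0.1]
```

View pics/s4.png

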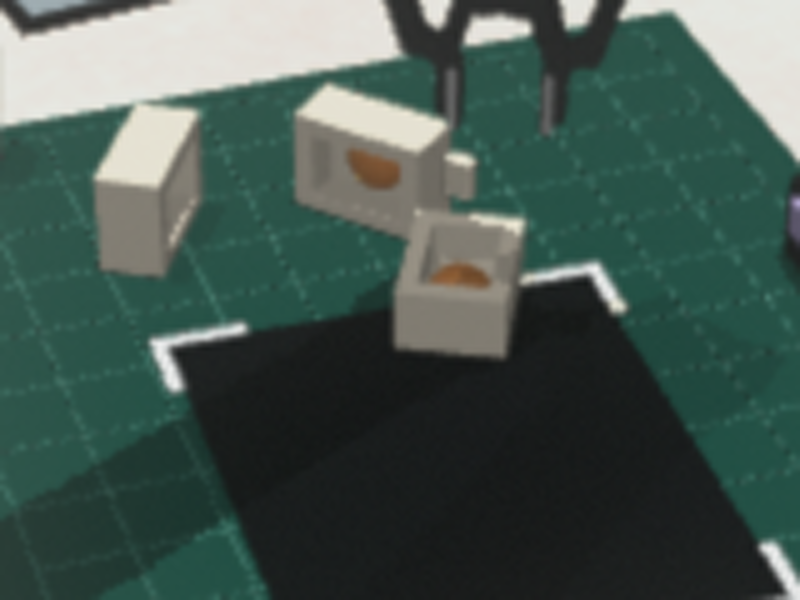

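C fell over correctly, pocket up, at about (0.600, 0.247). I'll grasp it.

move_arm(steps=[1,-4,18,0,0,0,-1,1,-4,18,0,0,0,-1,1,-4,18,30,0,0,-1,1,-4,18,60,0,0,-1,1,-4,18,90,0,0,-1,1,-4,18,101,0,0,-1,1,-4,18,101,0,0,-1,0,-4,18,101,0,0,-1,0,-4,18,101,0,0,-1,0,-4,18,101,0,0,-1,0,-4,18,101,0,0,-1,0,-4,18,101,0,0,-1])

```text
t: 21.42
ee_pos: [0.6038, 0.2478, 0.0214]
orientation: [-1.669, 2.657, -0.001]
force: [0.7, 0.3, 6.0]
width: 0.0614
```

move_arm(steps=[0,0,0,0,0,0,0,0,0,0,-35,0,0,0,0,0,0,-70,0,0,0,0,0,0,-101,0,0,0,0,0,0,-101,0,0,0])

```text
t: 21.83
ee_pos: [0.6065, 0.249, 0.1279]
orientation: [-1.665, 2.65, -0.003]
force: [1.9, 0.4, -0.1]
width: 0.0609
```

Run:
```python
from h import *
t=imaging.grab_frame("top");s=imaging.grab_frame("side")
print("held",fit([s],MOULD,FLAT,(.6,.248,1.13),.101,pad=12),fit([t],MOULD,FLAT,(.6,.248,1.13),.101,pad=12))
print(Rot.from_rotvec(manip.state()["orientation"]).as_matrix().round(3)[:,1])
plan([(*bay(.051,0),.12,90.4)])
```

```text
held (array([0.5765, 0.2353, 0.467 ]), np.float64(0.392)) (array([0.6302, 0.2252, 0.7134]), np.float64(0.709))
[-0.901  0.434 -0.002]
t 21.93 p [0.6034 0.2474 0.1223] w 0.0608 F [-0.1 -1.2 -0.9]
[ 0.594 -0.238  0.12  90.4  ] -> [ 441.2 -202.7    1.6] [-0.   0.2 63.9] rows 11.6
```

move_arm(steps=[0,441,-203,0,0,0,64,0,441,-203,0,0,0,64,0,441,-203,0,0,0,64,0,441,-203,0,0,0,64,0,441,-203,0,0,0,64,0,441,-203,0,0,0,64,0,441,-203,0,0,0,64,0,441,-203,0,0,0,64,0,441,-203,0,0,0,64,0,441,-203,0,0,0,64,0,441,-203,0,0,0,64,0,441,-203,0,0,0,64])

```text
t: 22.93
ee_pos: [0.5915, -0.2435, 0.1186]
orientation: [0.001, -3.138, 0.003]
force: [0.6, 0.6, -0.7]
width: 0.0607
```

move_arm(steps=[0,0,0,0,0,0,0,0,0,0,20,0,0,0,0,0,0,45,0,0,0,0,0,0,60,0,0,0,0,0,0,60,0,0,0,0,0,0,60,0,0,0])

```text
t: 23.43
ee_pos: [0.5925, -0.2375, 0.0583]
orientation: [0.008, -3.138, -0.002]
force: [0.0, -0.0, -0.0]
width: 0.0609
```

Run:
```python
from h import *
t=imaging.grab_frame("top");s=save("side","s5.png",(270,220,470,370),4)
print([ (round(r["conf"],2),toworld(s,r["location"]).round(3)) for r in models.spot_point("mould","side")])
plan([(*bay(.051,0),.026,90.4)])
```

```text
[(0.92, array([ 0.479, -0.237,  0.005])), (0.85, array([ 0.471, -0.148,  0.005])), (0.73, array([0.439, 0.381, 0.028])), (0.72, array([ 0.594, -0.145,  0.008])), (0.71, array([0.599, 0.371, 0.036])), (0.63, array([ 0.59 , -0.237,  0.038]))]
t 23.58 p [ 0.5946 -0.2384  0.0612] w 0.0606 F [-0.6 -1.5 -0.1]
[ 5.94e-01 -2.38e-01  2.60e-02  9.04e+01] -> [ 0.3  0.4 35.2] [-0.   0.1 -0.1] rows 0.8
```

View pics/s5.png

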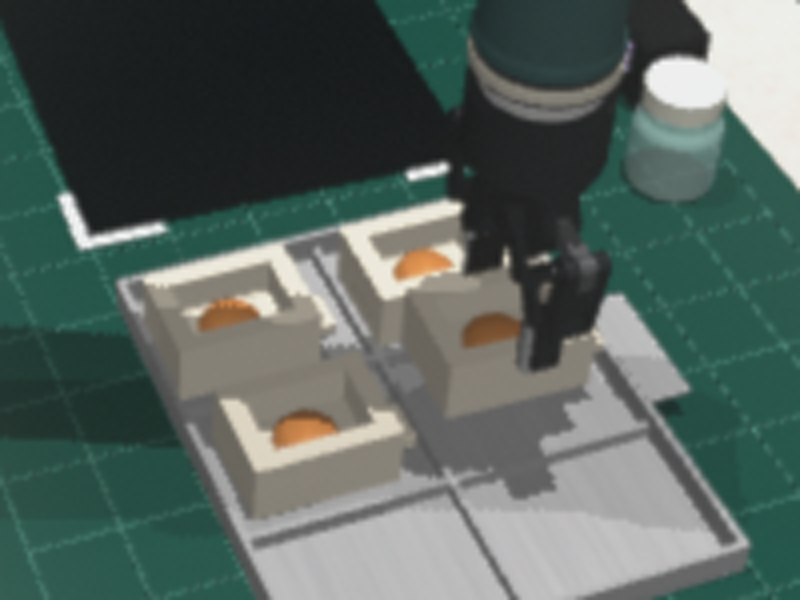

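Four moulds are aligned. I'll place this one, then push A over.

move_arm(steps=[0,0,0,12,0,0,0,0,0,0,24,0,0,0,0,0,0,35,0,0,0,0,0,0,35,0,0,0,0,0,0,35,0,0,0,0.87,0,0,35,0,0,0,0.87,0,0,35,0,0,0,0.87,0,0,35,0,0,0,0.87,0,0,5,0,0,0,0.87,0,0,-25,0,0,0,0.87,0,0,-60,0,0,0,0,0,0,-60,0,0,0])

```text
t: 24.58
ee_pos: [0.5981, -0.2402, 0.1277]
orientation: [-0.007, 3.13, -0.006]
force: [1.3, -1.7, 0.9]
width: 0.0637
```

Run:
```python
from h import *
plan([(.541,.324,.12,39)],start=(.594,-.238,.12,90.4)); plan([])
```

```text
t 24.58 p [ 0.594 -0.238  0.12 ] w 0.0637 F [ 1.3 -1.7  0.9]
[ 0.541  0.324  0.12  39.   ] -> [ 49.1 562.4   0. ] [ 0.   0.  51.4] rows 13.5
t 24.58 p [ 0.5981 -0.2402  0.1277] w 0.0637 F [ 1.3 -1.7  0.9]
```

move_arm(steps=[0,45,480,0,0,0,51,0,45,480,0,0,0,51,0,45,480,0,0,0,51,0,45,480,0,0,0,51,0,45,480,0,0,0,51,0,45,480,0,0,0,51,0,45,480,0,0,0,51,0,45,480,0,0,0,51,0,45,480,0,0,0,51,0,45,480,0,0,0,51,0,45,480,0,0,0,51,0,45,480,0,0,0,51])

```text
t: 25.58
ee_pos: [0.5452, 0.2478, 0.1205]
orientation: [-1.337, -2.842, -0.004]
force: [0.1, -0.2, 0.4]
width: 0.0001
```

move_arm(steps=[0,66,48,0,0,0,0,0,66,48,0,0,0,0,0,66,48,0,0,0,0,0,66,48,30,0,0,0,0,66,48,60,0,0,0,0,66,48,75,0,0,0,0,66,48,75,0,0,0])

```text
t: 26.17
ee_pos: [0.5395, 0.3215, 0.0416]
orientation: [-1.344, -2.836, 0.009]
force: [-0.1, 0.2, -0.5]
width: -0.0001
```

Run:
```python
from h import *
plan([(.541,.324,.045,39)])
```

```text
t 26.17 p [0.5395 0.3215 0.0416] w -0.0001 F [-0.1  0.2 -0.5]
[ 0.541  0.324  0.045 39.   ] -> [ 0.9  2.7 -3.4] [-0.4 -0.   0.3] rows 0.1
```

move_arm(steps=[0,0,10,0,0,0,0,0,0,20,0,0,0,0,0,0,28,0,0,0,0,0,0,34,0,0,0,0,0,0,40,0,0,0,0,0,0,46,0,0,0,0,0,0,52,0,0,0,0,0,0,58,0,0,0,0,0,0,64,0,0,0,0,0,0,70,0,0,0,0,0,0,76,0,0,0,0,0,0,82,0,0,0])

```text
$.steps: bad value
```

move_arm(steps=[0,0,6,0,0,0,0,0,0,10,0,0,0,0,0,0,10,0,0,0,0,0,0,10,-30,0,0,0,1,0,10,-75,0,0,0,1,0,10,-75,0,0,0,1,0,10,-75,0,0,0,1,0,10,-75,0,0,0])

```text
t: 26.83
ee_pos: [0.5502, 0.3298, 0.1217]
orientation: [1.345, 2.838, 0.004]
force: [-0.7, -0.2, -0.5]
width: 0.0481
```

Run:
```python
from h import *
t=imaging.grab_frame("top");s=save("side","s6.png",(230,120,390,240),5)
print([ (round(r["conf"],2),toworld(s,r["location"]).round(3)) for r in models.spot_point("mould","side")])
print([ (round(r["conf"],2),toworld(t,r["location"]).round(3)) for r in models.spot_point("mould","top")])
print("fallen",fit([t],MOULD,FLAT,(.627,.394,-.89),0,pad=12),fit([s],MOULD,FLAT,(.627,.394,-.89),0,pad=12))
plan([])
```

```text
[(0.9, array([ 0.468, -0.149,  0.004])), (0.87, array([ 0.59 , -0.238,  0.002])), (0.67, array([ 0.479, -0.238,  0.005])), (0.65, array([ 0.591, -0.148,  0.004])), (0.63, array([0.599, 0.375, 0.034])), (0.6, array([0.441, 0.385, 0.029]))]
[(0.86, array([ 0.589, -0.236,  0.002])), (0.72, array([ 0.469, -0.146,  0.003])), (0.72, array([0.603, 0.373, 0.034])), (0.62, array([0.437, 0.386, 0.029])), (0.61, array([ 0.479, -0.237,  0.002])), (0.58, array([ 0.589, -0.146, -0.002]))]
fallen (array([ 0.597 ,  0.3704, -0.8717]), np.float64(0.7)) (array([ 0.5935,  0.3807, -0.7377]), np.float64(0.38))
t 27.03 p [0.549  0.3289 0.1191] w 0.077 F [-0.2  0.5 -0.1]
```

View pics/s6.png

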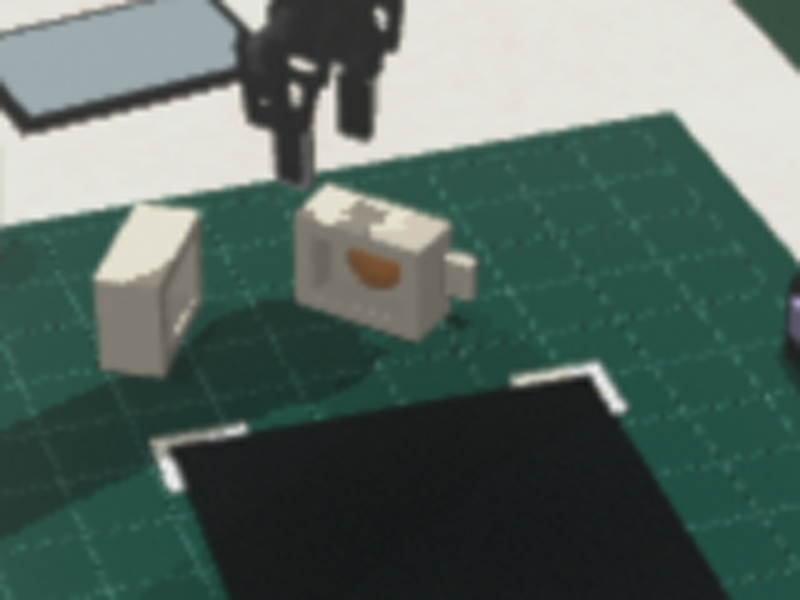

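The first push call was refused as a bad list, so A is still standing and only the rise ran. I'll redo the push.

move_arm(steps=[0,0,-10,0,0,0,0,0,0,-10,0,0,0,0,0,0,-10,30,0,0,0,0,0,-10,60,0,0,0,0,0,-10,75,0,0,0,0,0,-10,75,0,0,0,0,0,0,75,0,0,0,0,0,10,75,0,0,0,0,0,18,75,0,0,0,0,0,24,75,0,0,0])

```text
t: 27.87
ee_pos: [0.5694, 0.3453, 0.0461]
orientation: [1.345, 2.838, 0.002]
force: [-0.6, 0.1, 1.2]
width: 0.0002
```

move_arm(steps=[0,0,6,0,0,0,0,0,0,12,0,0,0,0,0,0,18,0,0,0,0,0,0,24,0,0,0,0,0,0,30,0,0,0,0,0,0,36,0,0,0,0,0,0,42,0,0,0,0,0,0,48,0,0,0,0,0,0,54,0,0,0,0,0,0,60,0,0,0,0])

```text
t: 28.7
ee_pos: [0.6153, 0.3828, 0.0453]
orientation: [1.346, 2.839, -0.0]
force: [0.2, 0.1, -0.2]
width: 0.0001
```

move_arm(steps=[0,0,0,0,0,0,0,0,0,0,-35,0,0,0,1,0,0,-75,0,0,0,1,0,0,-75,0,0,0,1,0,0,-75,0,0,0,1,0,0,-75,0,0,0])

```text
t: 29.2
ee_pos: [0.6145, 0.3824, 0.1205]
orientation: [-1.346, -2.839, -0.0]
force: [-1.0, 0.3, -0.3]
width: 0.0486
```

Run:
```python
from h import *
t=imaging.grab_frame("top");s=save("side","s7.png",(230,120,390,240),5)
print([ (round(r["conf"],2),toworld(s,r["location"]).round(3)) for r in models.spot_point("mould","side")])
print([ (round(r["conf"],2),toworld(t,r["location"]).round(3)) for r in models.spot_point("mould","top")])
print("fallen",fit([t],MOULD,FLAT,(.627,.394,-.89),0,pad=12),fit([s],MOULD,FLAT,(.627,.394,-.89),0,pad=12))
plan([])
```

```text
[(0.86, array([0.623, 0.395, 0.003])), (0.85, array([0.439, 0.382, 0.033])), (0.81, array([ 0.591, -0.238,  0.002])), (0.8, array([ 0.591, -0.146,  0.002])), (0.67, array([ 0.472, -0.152,  0.005])), (0.61, array([ 0.479, -0.236,  0.007])), (0.49, array([ 0.683, -0.234,  0.014]))]
[(0.85, array([0.439, 0.383, 0.029])), (0.82, array([ 0.479, -0.237, -0.003])), (0.78, array([ 0.472, -0.148,  0.004])), (0.74, array([ 0.594, -0.14 ,  0.   ])), (0.62, array([0.624, 0.396, 0.005])), (0.61, array([ 0.589, -0.236,  0.001]))]
fallen (array([ 0.6257,  0.3945, -0.8896]), np.float64(0.482)) (array([ 0.6238,  0.3947, -0.9363]), np.float64(0.399))
t 29.4 p [0.614  0.382  0.1188] w 0.0764 F [-0.8  0.6 -1.2]
```

View pics/s7.png

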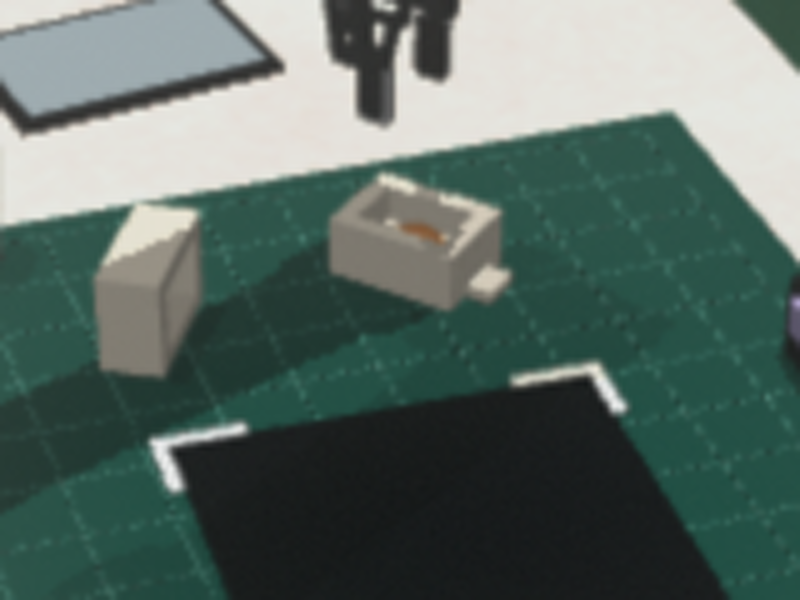

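move_arm(steps=[1,3,15,0,0,0,1,1,3,15,0,0,0,1,1,3,15,30,0,0,1,1,3,15,60,0,0,1,1,3,15,90,0,0,1,1,3,15,101,0,0,1,1,3,15,101,0,0,1,0,3,15,101,0,0,1,0,3,15,101,0,0,1,0,3,15,101,0,0,1,0,3,15,101,0,0,1,0,3,15,101,0,0,1])

```text
t: 30.4
ee_pos: [0.6259, 0.3951, 0.0218]
orientation: [1.369, 2.825, 0.005]
force: [0.8, 0.0, 6.3]
width: 0.0608
```

move_arm(steps=[0,0,0,0,0,0,0,0,0,0,-35,0,0,0,0,0,0,-70,0,0,0,0,0,0,-101,0,0,0,0,0,0,-101,0,0,0,0,0,0,-101,0,0,0])

```text
t: 30.9
ee_pos: [0.6258, 0.3952, 0.1236]
orientation: [1.369, 2.825, 0.008]
force: [-0.3, 0.3, -2.4]
width: 0.0611
```

Run:
```python
from h import *
imaging.grab_frame("top")
m=Rot.from_rotvec(manip.state()["orientation"]).as_matrix()[:,1]; print(np.rad2deg(np.arctan2(m[1],m[0])))
plan([(*bay(-.069,-.090),.12,90.4)])
```

```text
38.28224758215679
t 30.95 p [0.6245 0.3945 0.1212] w 0.0609 F [-0.5  0.6 -2.1]
[ 0.475 -0.329  0.12  90.4  ] -> [-4.753e+02 -5.654e+02  3.000e-01] [  0.1   0.  -52.1] rows 17.7
```

move_arm(steps=[0,-322,-383,0,0,0,-52,0,-322,-383,0,0,0,-52,0,-322,-383,0,0,0,-52,0,-322,-383,0,0,0,-52,0,-322,-383,0,0,0,-52,0,-322,-383,0,0,0,-52,0,-322,-383,0,0,0,-52,0,-322,-383,0,0,0,-52,0,-322,-383,0,0,0,-52,0,-322,-383,0,0,0,-52,0,-322,-383,0,0,0,-52,0,-322,-383,0,0,0,-52])

```text
t: 31.95
ee_pos: [0.5213, -0.0969, 0.1189]
orientation: [0.008, -3.139, -0.001]
force: [0.6, -0.3, -1.3]
width: 0.0611
```

move_arm(steps=[0,50,-233,0,0,0,0,0,50,-233,0,0,0,0,0,50,-233,0,0,0,0,0,50,-233,0,0,0,0,0,50,-233,0,0,0,0,0,50,-233,0,0,0,0,0,50,-233,0,0,0,0,0,50,-233,20,0,0,0,0,50,-233,45,0,0,0,0,50,-233,60,0,0,0,0,50,-233,60,0,0,0])

```text
t: 32.87
ee_pos: [0.4713, -0.3261, 0.0557]
orientation: [0.008, -3.134, -0.008]
force: [-1.1, 0.2, -0.2]
width: 0.0606
```

Run:
```python
from h import *
t=imaging.grab_frame("top");s=imaging.grab_frame("side")
print([ (round(r["conf"],2),toworld(s,r["location"]).round(3)) for r in models.spot_point("mould","side")])
print([ (round(r["conf"],2),toworld(s,r["location"]).round(3)) for r in models.spot_point("tray","side")])
plan([(*bay(-.069,-.090),.025,90.4)])
```

```text
[(0.8, array([ 0.48 , -0.236,  0.007])), (0.77, array([ 0.47 , -0.15 ,  0.007])), (0.7, array([ 0.471, -0.322,  0.039])), (0.67, array([0.441, 0.381, 0.031])), (0.54, array([ 0.592, -0.15 ,  0.005]))]
[]
t 33.07 p [ 0.4749 -0.3287  0.0609] w 0.0606 F [ 0.4  0.8 -1. ]
[ 4.75e-01 -3.29e-01  2.50e-02  9.04e+01] -> [-0.1 -0.2 35.9] [-0.   0.  -0.1] rows 0.9
```

move_arm(steps=[0,0,0,12,0,0,0,0,0,0,24,0,0,0,0,0,0,35,0,0,0,0,0,0,35,0,0,0,0,0,0,35,0,0,0,0.87,0,0,35,0,0,0,0.87,0,0,35,0,0,0,0.87,0,0,35,0,0,0,0.87,0,0,5,0,0,0,0.87,0,0,-25,0,0,0,0.87,0,0,-60,0,0,0,0,0,0,-60,0,0,0])

```text
t: 34.07
ee_pos: [0.478, -0.3312, 0.1268]
orientation: [-0.007, 3.132, -0.009]
force: [0.5, -1.3, 1.0]
width: 0.0634
```

Run:
```python
from h import *
m=(.495,.11,.12,150)
plan([m],start=(.475,-.329,.12,90.4)); plan([(.509,.3505,.12,150)],start=m); plan([])
```

```text
t 34.07 p [ 0.475 -0.329  0.12 ] w 0.0634 F [ 0.5 -1.3  1. ]
[4.95e-01 1.10e-01 1.20e-01 1.50e+02] -> [-23.1 438.8   0. ] [  0.    0.  -59.6] rows 10.5
t 34.07 p [0.495 0.11  0.12 ] w 0.0634 F [ 0.5 -1.3  1. ]
[5.09e-01 3.50e-01 1.20e-01 1.50e+02] -> [-215.3  108.1    0. ] [0. 0. 0.] rows 5.8
t 34.07 p [ 0.478  -0.3312  0.1268] w 0.0634 F [ 0.5 -1.3  1. ]
```

move_arm(steps=[0,-23,439,0,0,0,-60,0,-23,439,0,0,0,-60,0,-23,439,0,0,0,-60,0,-23,439,0,0,0,-60,0,-23,439,0,0,0,-60,0,-23,439,0,0,0,-60,0,-23,439,0,0,0,-60,0,-23,439,0,0,0,-60,0,-23,439,0,0,0,-60,0,-23,439,0,0,0,-60,0,-23,439,0,0,0,-60,0,-23,439,0,0,0,-60])

```text
t: 35.07
ee_pos: [0.4953, 0.1173, 0.1208]
orientation: [-1.588, 2.707, 0.003]
force: [-0.4, 0.4, 0.1]
width: 0.0003
```

move_arm(steps=[0,-215,108,0,0,0,0,0,-215,108,0,0,0,0,0,-215,108,0,0,0,0,0,-215,108,0,0,0,0,0,-215,108,0,0,0,0,0,-215,108,0,0,0,0,0,-215,108,0,0,0,0,0,-215,108,30,0,0,0,0,-215,108,60,0,0,0,0,-215,108,75,0,0,0,0,-215,108,75,0,0,0])

```text
t: 35.98
ee_pos: [0.5062, 0.3478, 0.0414]
orientation: [1.573, -2.711, 0.002]
force: [-1.5, -0.1, 0.3]
width: -0.0002
```

Run:
```python
from h import *
imaging.grab_frame("top"); plan([(.509,.3505,.045,150)])
```

```text
t 36.03 p [0.5074 0.3488 0.0435] w -0.0001 F [0.5 0.6 0.6]
[5.09e-01 3.50e-01 4.50e-02 1.50e+02] -> [-2.2 -0.5 -1.5] [ 0.1 -0.2  0.2] rows 0.1
```

move_arm(steps=[0,0,10,0,0,0,0,0,0,20,0,0,0,0,0,0,28,0,0,0,0,0,0,34,0,0,0,0,0,0,40,0,0,0,0,0,0,46,0,0,0,0,0,0,52,0,0,0,0,0,0,58,0,0,0,0,0,0,64,0,0,0,0])

```text
t: 36.78
ee_pos: [0.4521, 0.3828, 0.0453]
orientation: [-1.577, 2.717, -0.0]
force: [-0.6, -0.0, -0.2]
width: 0.0003
```

move_arm(steps=[0,0,6,0,0,0,0,0,0,12,0,0,0,0,0,0,18,0,0,0,0,0,0,22,0,0,0,0,0,0,22,0,0,0,0,0,0,22,-35,0,0,0,1,0,22,-75,0,0,0,1,0,22,-75,0,0,0,1,0,22,-75,0,0,0,1,0,22,-75,0,0,0])

```text
t: 37.62
ee_pos: [0.4337, 0.393, 0.1203]
orientation: [-1.577, 2.717, -0.0]
force: [0.4, -0.1, -0.8]
width: 0.0481
```

Run:
```python
from h import *
t=imaging.grab_frame("top");s=save("side","s8.png",(190,120,350,240),5)
print([ (round(r["conf"],2),toworld(s,r["location"]).round(3)) for r in models.spot_point("mould","side")])
print([ (round(r["conf"],2),toworld(t,r["location"]).round(3)) for r in models.spot_point("mould","top")])
print("fallen",fit([t],MOULD,FLAT,(.414,.405,1.05),0,pad=12),fit([s],MOULD,FLAT,(.414,.405,1.05),0,pad=12))
plan([])
```

```text
[(0.97, array([ 0.483, -0.238,  0.006])), (0.92, array([ 0.593, -0.145,  0.004])), (0.86, array([ 0.469, -0.151,  0.004])), (0.64, array([ 0.59 , -0.235,  0.005])), (0.62, array([ 0.417,  0.4  , -0.002])), (0.58, array([ 0.472, -0.326,  0.007])), (0.18, array([ 0.544, -0.236,  0.002]))]
[(0.98, array([ 0.481, -0.237,  0.001])), (0.84, array([ 0.589, -0.234,  0.002])), (0.66, array([ 0.474, -0.326,  0.008])), (0.65, array([0.409, 0.404, 0.003])), (0.61, array([ 0.471, -0.149,  0.004])), (0.57, array([ 0.588, -0.144, -0.001]))]
fallen (array([0.4122, 0.4079, 1.067 ]), np.float64(0.306)) (array([0.4107, 0.404 , 1.0786]), np.float64(0.518))
t 37.82 p [0.4329 0.3927 0.119 ] w 0.0766 F [-0.2 -0.2  0.4]
```

View pics/s8.png

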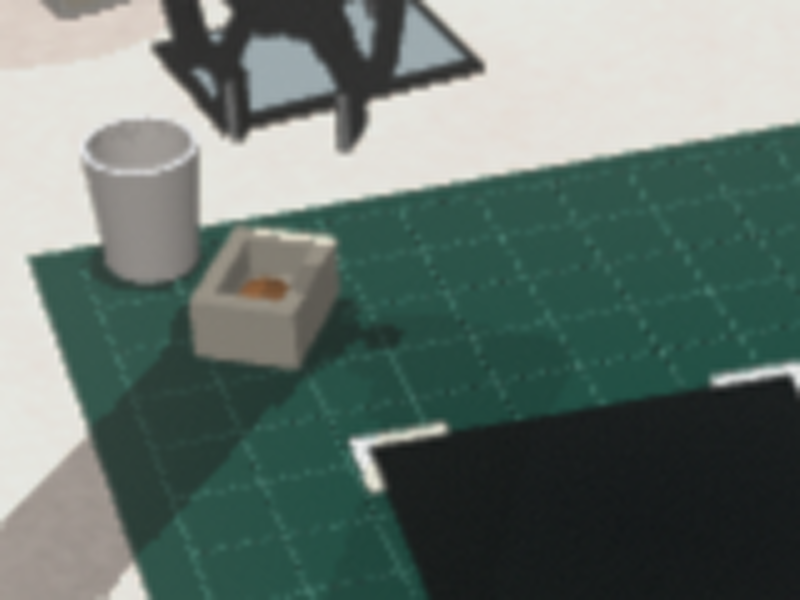

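B is flat at about (0.412, 0.405), clear of the pot. I'll grasp it.

move_arm(steps=[0.95,0,25,0,0,0,-1,0.95,0,25,0,0,0,-1,0.95,0,25,30,0,0,-1,0.95,0,25,60,0,0,-1,0.95,0,25,90,0,0,-1,0.95,0,25,101,0,0,-1,0.95,0,25,101,0,0,-1,0,0,25,101,0,0,-1,0,0,25,101,0,0,-1,0,0,25,101,0,0,-1,0,0,25,101,0,0,-1,0,0,25,101,0,0,-1])

```text
t: 38.82
ee_pos: [0.4126, 0.4066, 0.0209]
orientation: [-1.6, 2.701, 0.001]
force: [-1.0, 0.2, 5.4]
width: 0.0609
```

move_arm(steps=[0,0,0,0,0,0,0,0,0,0,-35,0,0,0,0,0,0,-70,0,0,0,0,0,0,-101,0,0,0,0,0,0,-101,0,0,0,0,0,0,-101,0,0,0])

```text
t: 39.32
ee_pos: [0.4128, 0.4067, 0.1226]
orientation: [-1.598, 2.699, 0.002]
force: [0.0, 0.2, -1.8]
width: 0.0614
```

Run:
```python
from h import *
t=imaging.grab_frame("top");s=imaging.grab_frame("side")
for c,f in(("side",s),("top",t)): print([ (round(r["conf"],2),toworld(f,r["location"]).round(3)) for r in models.spot_point("mould",c)],[ (round(r["conf"],2),toworld(f,r["location"]).round(3)) for r in models.spot_point("tray",c)])
m=(.50,.05,.12,90.4)
plan([m]); plan([(*bay(.051,-.090),.12,90.4)],start=m)
```

```text
[(0.91, array([ 0.589, -0.145,  0.007])), (0.84, array([ 0.592, -0.236,  0.004])), (0.83, array([ 0.475, -0.326,  0.008])), (0.69, array([ 0.47 , -0.149,  0.007])), (0.62, array([0.411, 0.399, 0.1  ]))] [(0.86, array([ 0.544, -0.231, -0.   ])), (0.25, array([ 0.324, -0.45 ,  0.001]))]
[(0.9, array([ 0.481, -0.236,  0.   ])), (0.88, array([ 0.473, -0.326,  0.005])), (0.81, array([ 0.474, -0.146,  0.004])), (0.69, array([0.408, 0.401, 0.101])), (0.58, array([ 0.595, -0.143, -0.002]))] [(0.77, array([ 0.539, -0.239,  0.001]))]
t 39.62 p [0.4111 0.4051 0.1189] w 0.0608 F [ 0.1 -0.1 -1.2]
[5.00e-01 5.00e-02 1.20e-01 9.04e+01] -> [ 268.7 -248.5   -0.6] [-0.  -0.2 60.9] rows 8.8
t 39.62 p [0.5  0.05 0.12] w 0.0608 F [ 0.1 -0.1 -1.2]
[ 0.595 -0.328  0.12  90.4  ] -> [ -92.4 -378.7    0. ] [0. 0. 0.] rows 9.3
```

move_arm(steps=[0,269,-248,0,0,0,61,0,269,-248,0,0,0,61,0,269,-248,0,0,0,61,0,269,-248,0,0,0,61,0,269,-248,0,0,0,61,0,269,-248,0,0,0,61,0,269,-248,0,0,0,61,0,269,-248,0,0,0,61,0,269,-248,0,0,0,61,0,269,-248,0,0,0,61])

```text
t: 40.45
ee_pos: [0.5011, 0.0426, 0.1199]
orientation: [0.013, 3.141, -0.006]
force: [-0.5, -0.2, -0.7]
width: 0.061
```

move_arm(steps=[0,-95,-378,0,0,0,0,0,-95,-378,0,0,0,0,0,-95,-378,0,0,0,0,0,-95,-378,0,0,0,0,0,-95,-378,0,0,0,0,0,-95,-378,0,0,0,0,0,-95,-378,0,0,0,0,0,-95,-378,0,0,0,0,0,-95,-378,0,0,0,0,0,-95,-378,20,0,0,0,0,-95,-378,45,0,0,0,0,-95,-378,60,0,0,0])

```text
t: 41.45
ee_pos: [0.595, -0.3275, 0.0567]
orientation: [0.004, -3.138, -0.002]
force: [-0.9, 0.9, -2.6]
width: 0.0612
```

Run:
```python
from h import *
imaging.grab_frame("top");imaging.grab_frame("top");t=imaging.grab_frame("top");s=imaging.grab_frame("side")
for c,f in(("side",s),("top",t)): print([ (round(r["conf"],2),toworld(f,r["location"]).round(3)) for r in models.spot_point("mould",c)],[ (round(r["conf"],2),toworld(f,r["location"]).round(3)) for r in models.spot_point("tray",c)])
plan([(*bay(.051,-.090),.025,90.4)])
```

```text
[(0.94, array([ 0.596, -0.147,  0.006])), (0.86, array([ 0.591, -0.237,  0.006])), (0.84, array([ 0.472, -0.326,  0.006])), (0.78, array([ 0.469, -0.149,  0.008])), (0.69, array([ 0.481, -0.236,  0.006])), (0.62, array([ 0.593, -0.324,  0.037]))] [(0.93, array([ 0.543, -0.237,  0.004]))]
[(0.93, array([ 0.588, -0.237, -0.   ])), (0.83, array([ 0.585, -0.322,  0.036])), (0.81, array([ 0.48 , -0.237,  0.001])), (0.8, array([ 0.591, -0.145, -0.004])), (0.76, array([ 0.478, -0.327,  0.007])), (0.69, array([ 0.473, -0.148,  0.002]))] [(0.51, array([ 0.594, -0.147, -0.003]))]
t 41.85 p [ 0.598  -0.3266  0.062 ] w 0.0608 F [-0.3  0.4 -1.2]
[ 5.95e-01 -3.28e-01  2.50e-02  9.04e+01] -> [ 3.  -1.4 37. ] [-0.1  0.1 -0.1] rows 0.9
```

move_arm(steps=[0,-2,0,12,0,0,0,0,-2,0,24,0,0,0,0,-2,0,36,0,0,0,0,-2,0,36,0,0,0,0,-2,0,36,0,0,0,0.87,-2,0,36,0,0,0,0.87,-2,0,36,0,0,0,0.87,-2,0,36,0,0,0,0.87,-2,0,5,0,0,0,0.87,-2,0,-25,0,0,0,0.87,-2,0,-60,0,0,0,0.87,-2,0,-60,0,0,0])

```text
t: 42.85
ee_pos: [0.6028, -0.3293, 0.1282]
orientation: [-0.007, 3.13, -0.009]
force: [1.3, -0.7, 0.8]
width: 0.0739
```

move_arm(steps=[0,20,40,-30,0,0,0,0,40,80,-60,0,0,0,0,60,120,-80,0,0,0,0,60,160,-80,0,0,0,0,60,200,-80,0,0,0,0,60,240,-80,0,0,0,0,60,280,-80,0,0,0,0,60,320,-80,0,0,0,0,60,360,-80,0,0,0,0,60,380,-80,0,0,0])

```text
t: 43.68
ee_pos: [0.5367, 0.0558, 0.2008]
orientation: [-0.01, 3.14, 0.001]
force: [1.0, 0.7, -0.6]
width: 0.0003
```

Run:
```python
from h import *
imaging.grab_frame("side")
t=imaging.grab_frame("top");s=imaging.grab_frame("side")
a=t["frame"][165:300,250:500,::-1]; b=s["frame"][240:400,270:470,::-1]
a=cv2.resize(a,(600,324),interpolation=cv2.INTER_CUBIC);b=cv2.resize(b,(345,276),interpolation=cv2.INTER_CUBIC)
c=np.zeros((600,600,3),np.uint8);c[:324]=a;c[324:600,:345]=b; cv2.imwrite("pics/m9.png",c)
print("tray",[fit(fs,TRAY,FLAT,(.543,-.238,0),0,trayish) for fs in([t],[s])])
for c,f in(("side",s),("top",t)): print([ (round(r["conf"],2),toworld(f,r["location"]).round(3)) for r in models.spot_point("mould",c)],[ (q,round(r["conf"],2),toworld(f,r["location"]).round(3)) for q in("tray","spot","tray_handle") for r in models.spot_point(q,c)])
plan([])
```

```text
tray [(array([ 0.5433, -0.2389,  0.0085]), np.float64(0.013)), (array([ 0.5474, -0.2343,  0.0075]), np.float64(0.058))]
[(0.9, array([ 0.589, -0.241,  0.003])), (0.83, array([ 0.482, -0.236,  0.006])), (0.7, array([ 0.594, -0.329,  0.002])), (0.65, array([ 0.47 , -0.151,  0.007])), (0.59, array([ 0.591, -0.145,  0.007])), (0.55, array([ 0.474, -0.327,  0.008]))] [('tray', 0.71, array([ 0.542, -0.234,  0.   ])), ('spot', 0.73, array([ 0.555,  0.109, -0.001])), ('spot', 0.2, array([ 0.363,  0.494, -0.002])), ('tray_handle', 0.67, array([ 0.681, -0.235,  0.015])), ('tray_handle', 0.27, array([ 0.479, -0.237,  0.005]))]
[(0.86, array([ 0.59 , -0.236,  0.001])), (0.77, array([ 0.588, -0.324,  0.004])), (0.76, array([ 0.476, -0.326,  0.008])), (0.64, array([ 0.588, -0.146, -0.003])), (0.6, array([ 0.48 , -0.24 ,  0.002]))] [('tray', 0.64, array([ 0.537, -0.237,  0.002])), ('tray', 0.51, array([ 0.681, -0.241,  0.019])), ('tray_handle', 0.64, array([ 0.682, -0.238,  0.016]))]
t 44.23 p [0.5371 0.0517 0.2003] w -0.0003 F [-0.2 -1.   0.6]
```

View pics/m9.png

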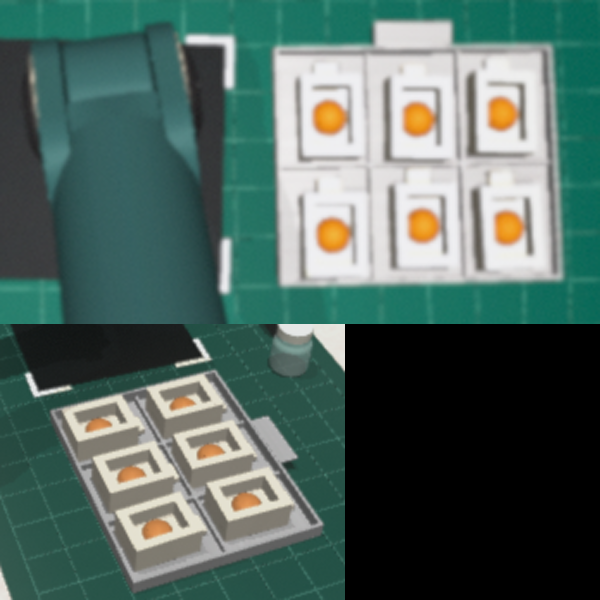

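All six sit in their bays. The network reads the front-right mould about 8 mm high, so I'll zoom in before sliding.

Run:
```python
from h import *
s=save("side","s10.png",(290,285,430,390),5.7)
t=imaging.grab_frame("top")
# top-face back/front edges predicted at mould z=3mm
for n,p in(("fr",(.475,-.327)),("fm",(.480,-.238)),("fl",(.472,-.149))):
    for f,nm in((s,"side"),(t,"top")):
        print(n,nm,[((world2pix(f,(p[0]+a,p[1]+b,.041))-([290,285] if nm=="side" else [0,0]))*(5.7 if nm=="side" else 1)).round(1).tolist() for a,b in((-.042,-.031),(.042,-.031),(.042,.031),(-.042,.031))])
```

```text
fr side [[330.1, 488.2], [553.6, 422.8], [480.3, 294.3], [264.1, 354.5]]
fr top [[476.2, 276.4], [474.9, 241.9], [450.1, 242.2], [451.2, 276.9]]
fm side [[249.8, 296.0], [462.6, 238.0], [396.5, 123.1], [190.3, 176.7]]
fm top [[440.2, 275.0], [439.1, 240.3], [413.8, 240.6], [414.8, 275.5]]
fl side [[146.0, 132.5], [350.1, 80.5], [291.1, -23.5], [93.1, 24.8]]
fl top [[403.8, 279.0], [402.9, 244.0], [377.3, 244.4], [378.1, 279.4]]
```

View pics/s10.png

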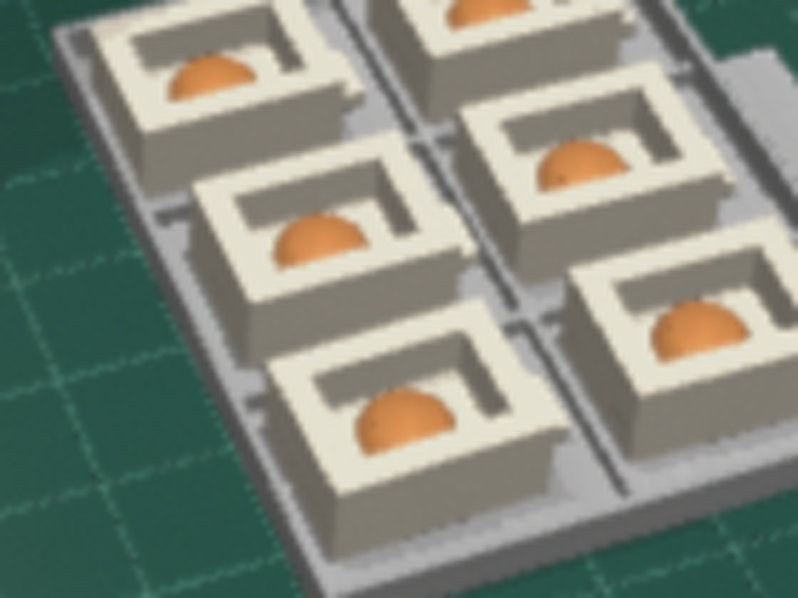

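Everything is flat on the floor, with the corners within about 1.5 px of the prediction for z = 3 mm. Next I'll push the tray with opened fingers (two contacts) on its −y wall.

move_arm(steps=[1,-4,-480,0,0,0,80,1,-4,-480,0,0,0,80,1,-4,-480,0,0,0,80,1,-4,-480,0,0,0,80,1,-4,-480,0,0,0,80,1,-4,-480,0,0,0,80,1,-4,-480,0,0,0,80,1,-4,-480,0,0,0,80,1,-4,-480,0,0,0,80,1,-4,-480,0,0,0,80,1,-4,-480,0,0,0,80,1,-4,-480,0,0,0,80])

```text
t: 45.33
ee_pos: [0.5412, -0.4331, 0.2003]
orientation: [2.025, 2.4, -0.006]
force: [-0.9, 0.2, -0.3]
width: 0.0855
```

```bash
cat >> h.py <<'E'
def spotfit(t):
    r=[x for x in models.regions_of("spot","top")][:1]; 
    im=t["frame"].astype(int).max(2)<75; m=np.zeros((480,640),np.uint8); m[170:300,200:360]=im[170:300,200:360]
    n,l,st,c=cv2.connectedComponentsWithStats(m); k=1+st[1:,4].argmax(); pts=np.argwhere(l==k)[:,::-1]
    w=np.array([pix2world(t,u,v,0)[:2] for u,v in pts]); r=cv2.minAreaRect((w*1000).astype(np.float32))
    return r,np.percentile(w,[1,50,99],axis=0).round(3)
E
python3 - <<'E'
from h import *
imaging.grab_frame("side");t=imaging.grab_frame("top")
print(spotfit(t))
print(fit([t],TRAY,FLAT,(.543,-.238,0),0,trayish))
plan([(.544,-.426,.2,0),(.544,-.426,.010,0)])
E
```

```text
(((553.2102661132812, 111.266357421875), (295.04656982421875, 247.15597534179688), 88.00257110595703), array([[ 0.432, -0.033],
       [ 0.552,  0.111],
       [ 0.674,  0.254]]))
(array([ 0.5444, -0.2381,  0.0025]), np.float64(0.021))
t 45.48 p [ 0.5417 -0.4297  0.1996] w 0.0856 F [0.2 1.  0.3]
[ 0.544 -0.426  0.2    0.   ] -> [ 3.2  2.9 -0.4] [-0.1  0.  10.1] rows 1.4
[ 0.544 -0.426  0.01   0.   ] -> [  3.3   3.2 189.6] [-0.1  0.  10.1] rows 4.6
```

move_arm(steps=[0.6,3,3,40,0,0,10,0.6,3,3,80,0,0,10,0.6,3,3,120,0,0,10,0.6,3,3,150,0,0,10,0.6,3,3,170,0,0,10,0.6,3,3,185,0,0,10,0.6,3,3,193,0,0,10,0.6,3,3,193,0,0,10,0.6,3,3,193,0,0,10])

```text
t: 46.23
ee_pos: [0.5464, -0.4236, 0.0082]
orientation: [2.215, 2.227, 0.001]
force: [0.2, -0.2, 0.5]
width: 0.0516
```

Run:
```python
from h import *
s=save("side","s11.png",(270,280,470,430),4)
plan([(.548,-.30,.007,0),(.554,-.046,.007,-1)])
```

```text
t 46.28 p [ 0.5467 -0.4241  0.0089] w 0.0516 F [ 0.7  0.7 -0.6]
[ 0.548 -0.3    0.007  0.   ] -> [124.1   1.9   1.7] [0.1 0.1 0.3] rows 3.0
[ 0.554 -0.046  0.007 -1.   ] -> [378.1   9.2   1.4] [0.1 0.1 1.3] rows 6.1
```

View pics/s11.png

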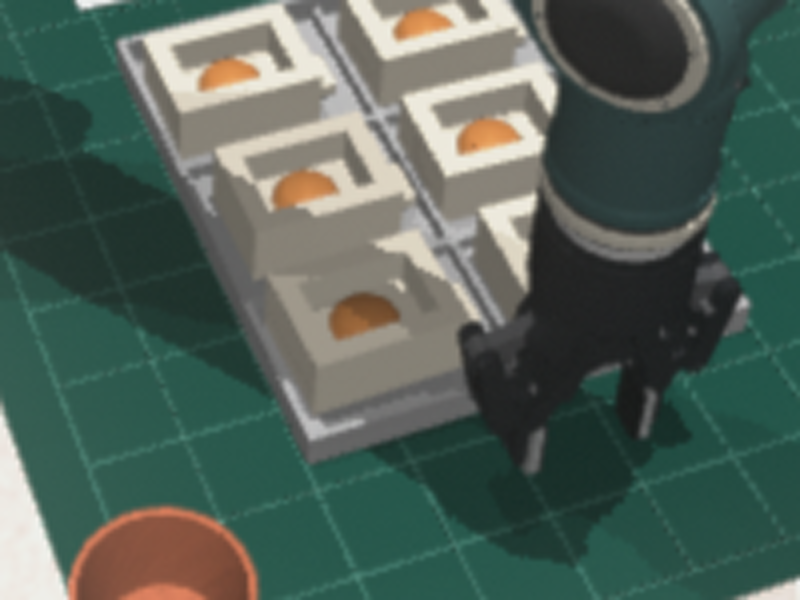

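The fingers are low at the wall, so I'll slide now.

move_arm(steps=[0.6,12,0,0,0,0,0,0.6,22,0,0,0,0,0,0.6,30,1,0,0,0,0,0.6,40,1,0,0,0,0,0.6,52,1,0,0,0,0,0.6,65,2,0,0,0,0,0.6,80,2,0,0,0,0,0.6,95,2,0,0,0,0,0.6,110,3,0,0,0,0,0.6,125,3,0,0,0,0,0.6,138,3,0,0,0,0,0.6,145,3,0,0,0,0])

```text
t: 47.28
ee_pos: [0.5489, -0.2782, 0.0083]
orientation: [2.212, 2.226, -0.0]
force: [1.6, -6.0, 0.5]
width: 0.0516
```

Run:
```python
from h import *
t=imaging.grab_frame("top")
print([ (q,round(r["conf"],2),toworld(t,r["location"]).round(3)) for q in("tray","tray_handle") for r in models.spot_point(q,"top")])
y0=manip.state()["ee_pos"][1]; print(fit([t],TRAY,FLAT,(.546,y0+.16,0),0,trayish)); plan([])
```

```text
[('tray', 0.85, array([ 0.539, -0.118,  0.001])), ('tray_handle', 0.56, array([ 0.682, -0.122,  0.016])), ('tray_handle', 0.3, array([ 0.475, -0.212,  0.009]))]
(array([ 0.5465, -0.1192,  0.006 ]), np.float64(0.058))
t 47.43 p [ 0.5484 -0.2771  0.0076] w 0.051 F [0.3 0.5 0.4]
```

move_arm(steps=[0.6,8,0,0,0,0,0,0.6,20,1,0,0,0,0,0.6,35,2,0,0,0,0,0.6,50,2,0,0,0,0,0.6,65,2,0,0,0,0,0.6,80,3,0,0,0,0,0.6,95,3,0,0,0,0,0.6,110,4,0,0,0,0,0.6,125,4,0,0,0,0,0.6,140,4,0,0,0,0,0.6,153,5,0,0,0,0,0.6,160,5,0,0,0,0])

```text
t: 48.43
ee_pos: [0.5525, -0.1191, 0.0076]
orientation: [2.215, 2.225, -0.001]
force: [0.1, -6.7, 0.8]
width: 0.0516
```

Run:
```python
from h import *
t=imaging.grab_frame("top")
y0=manip.state()["ee_pos"][1]; print(fit([t],TRAY,FLAT,(.55,y0+.158,0),0,trayish)); plan([])
```

```text
(array([ 0.5485,  0.0421, -0.0093]), np.float64(0.128))
t 48.48 p [ 0.5526 -0.1176  0.0074] w 0.0514 F [ 0.4 -3.2  3.1]
```

Another 69 mm is needed, then I'll back off.

move_arm(steps=[0.6,8,0,0,0,0,0,0.6,20,0,0,0,0,0,0.6,33,1,0,0,0,0,0.6,46,1,0,0,0,0,0.6,56,2,0,0,0,0,0.6,63,2,0,0,0,0,0.6,67,2,0,0,0,0,0.6,69,2,0,0,0,0,0.6,69,2,0,0,0,0,0.6,55,2,0,0,0,0,0.6,35,2,0,0,0,0])

```text
t: 49.4
ee_pos: [0.5537, -0.0809, 0.0068]
orientation: [-2.21, -2.228, -0.001]
force: [-0.4, -0.4, -0.1]
width: 0.0512
```

move_arm(steps=[0.6,-20,0,-20,0,0,0,0.6,-40,0,-60,0,0,0,0.6,-70,0,-100,0,0,0,0.6,-110,0,-130,0,0,0,0.6,-150,0,-150,0,0,0,0.6,-190,0,-150,0,0,0,0.6,-230,0,-150,0,0,0,0.6,-260,0,-150,0,0,0,0.6,-260,0,-150,0,0,0])

```text
t: 50.15
ee_pos: [0.5524, -0.3526, 0.1583]
orientation: [2.224, 2.213, -0.005]
force: [-1.6, -0.7, 0.2]
width: 0.0515
```

Run:
```python
from h import *
imaging.grab_frame("side")
t=imaging.grab_frame("top");s=imaging.grab_frame("side")
a=t["frame"][100:300,200:400,::-1]; b=s["frame"][150:350,220:460,::-1]
a=cv2.resize(a,(400,400),interpolation=cv2.INTER_CUBIC);b=cv2.resize(b,(400,333),interpolation=cv2.INTER_CUBIC)
c=np.zeros((400,800,3),np.uint8);c[:,:400]=a;c[:333,400:]=b; cv2.imwrite("pics/m12.png",c)
print("tray",[fit(fs,TRAY,FLAT,(.553,.111,0),0,trayish) for fs in([t],[s])])
print([ (q,round(r["conf"],2),toworld(f,r["location"]).round(3)) for c,f in(("top",t),("side",s)) for q in("tray","tray_handle","spot","jar","cup","pot","mould") for r in models.spot_point(q,c) if r["conf"]>.4])
plan([])
```

```text
tray [(array([ 0.552 ,  0.1064, -0.0118]), np.float64(0.063)), (array([0.5549, 0.1098, 0.0074]), np.float64(0.062))]
[('tray', 0.91, array([0.547, 0.109, 0.002])), ('tray', 0.44, array([0.6  , 0.2  , 0.001])), ('tray_handle', 0.68, array([0.687, 0.106, 0.016])), ('jar', 0.86, array([ 0.778, -0.095,  0.003])), ('cup', 0.68, array([ 0.321, -0.453, -0.004])), ('pot', 0.8, array([ 0.363,  0.498, -0.001])), ('mould', 0.96, array([ 0.599,  0.2  , -0.   ])), ('mould', 0.78, array([0.598, 0.019, 0.003])), ('mould', 0.77, array([0.479, 0.195, 0.   ])), ('mould', 0.74, array([0.491, 0.107, 0.001])), ('mould', 0.71, array([0.481, 0.017, 0.009])), ('mould', 0.62, array([ 0.597,  0.108, -0.001])), ('tray', 0.82, array([ 0.554,  0.107, -0.001])), ('tray_handle', 0.63, array([0.688, 0.11 , 0.015])), ('cup', 0.96, array([ 0.328, -0.452,  0.   ])), ('pot', 0.75, array([ 0.366,  0.493, -0.001])), ('mould', 0.97, array([0.606, 0.014, 0.004])), ('mould', 0.86, array([0.602, 0.196, 0.002])), ('mould', 0.84, array([0.477, 0.196, 0.006])), ('mould', 0.83, array([0.482, 0.018, 0.01 ])), ('mould', 0.7, array([0.487, 0.107, 0.002])), ('mould', 0.67, array([0.597, 0.106, 0.003]))]
t 51.0 p [ 0.5554 -0.3435  0.1573] w 0.0512 F [ 0.4 -0.4  1.6]
```

View pics/m12.png

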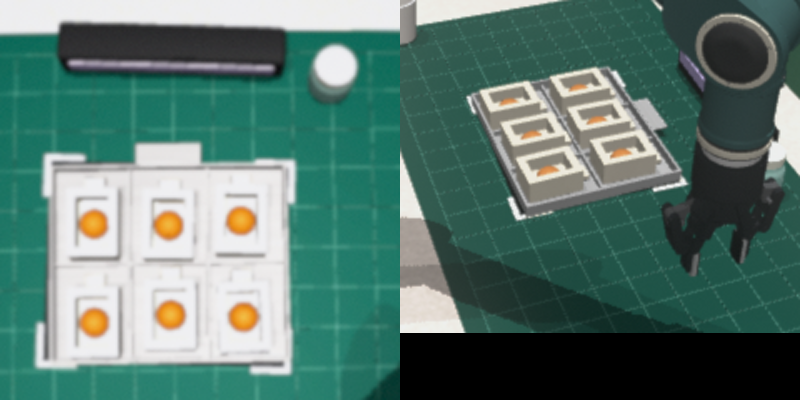

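The tray is centred within a few mm. The network still reads the front-right mould high, so I'll compare all six by triangulating the orange blobs from both cameras.

Run:
```python
from h import *
from scipy.optimize import least_squares
t=imaging.grab_frame("top");s=imaging.grab_frame("side")
def blobs(f):
    im=f["frame"].astype(int); m=((im[...,0]-im[...,2]>50)).astype(np.uint8); n,l,st,c=cv2.connectedComponentsWithStats(m)
    return [c[i] for i in range(1,n) if 15<st[i,4]<600]
B={ 't':blobs(t),'s':blobs(s)}
for mx in(-.066,.048):
  for my in(.09,0,-.09):
    X=np.array([.554+mx,.108+my,.03]); 
    u=min(B['t'],key=lambda b:np.linalg.norm(b-world2pix(t,X))); v=min(B['s'],key=lambda b:np.linalg.norm(b-world2pix(s,X)))
    r=least_squares(lambda X:np.r_[world2pix(t,X)-u,world2pix(s,X)-v],X); print(mx,my,r.x.round(4),round(r.cost,2))
```

```text
-0.066 0.09 [0.4775 0.1968 0.0302] 0.17
-0.066 0 [0.4858 0.1047 0.0292] 0.25
-0.066 -0.09 [0.4821 0.0173 0.0277] 0.36
0.048 0.09 [0.5974 0.1978 0.03  ] 0.07
0.048 0 [0.5946 0.1066 0.0289] 0.24
0.048 -0.09 [0.5993 0.0184 0.0287] 0.22
```

All six are at the same height (28–30 mm, spread under 3 mm), so the "high" reading was network bias. I'll hand in.

```bash
python3 -c "
from rig import manip
print(manip.sign_off())"
```

```text
the job is handed in; nothing more can be done
None
```

I loaded all six moulds into the tray and slid the tray onto the marked place, then handed the job in at about 51 s of the 210 s. No verdict was reported.

I tipped the three standing moulds over with the closed fingers. Each mould was then lifted into its own bay, pocket up and tab to the handle end. I pushed the tray along the table with two fingertips on its side wall, handle end towards the lamp.

**Last checks**
- **Tray position:** the two views put the centre at (0.552, 0.106) and (0.555, 0.110), against (0.553, 0.111) measured for the marked place. That is within about 5 mm.
- **Tray angle:** about 0.01 rad from the world axes. I measured the marked place at about −2° (0.035 rad) and did not correct for that, so the tray may be off square by up to about 0.04 rad, against the 0.2 rad limit.
- **Bystanders:** the jar, cup and pot were still where they started, to within measuring error.
- **Gripper:** open in free air, about 0.3 m from the tray.

**What failed or disagreed**
- **Mould height:** the network read the front-right mould's underside at 9–10 mm, which would fail the 8 mm limit. Triangulating the orange blobs in the pockets put all six at the same height, between 28 and 30 mm. I took the high reading as network error.
- **Mould position:** the front-middle mould sits about 5–10 mm further towards the handle than I aimed, with its tab close to the divider. In the pictures it still lies flat.
- **Refused move:** one push command was rejected as a badly formed list. I redid it with no harm done.

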